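# Load the bedside tray and hold it out

## Task

Lay the wooden comb and the wooden back scratcher flat in their compartments of the spring-return bedside tray, the scratcher's head in the wide bay, without dropping them. Then pull the tray out by its blue tab until its black pointer is in line with the red marker and keep hold of the tab there, so that both can be taken from the bed: finish while still holding the tray out. Leave the other things on the nightstand where they stand.

Things in the scene. Friction and masses are not known exactly. Their poses are not given: they have to be found in the camera images.
- comb: dark wooden comb lying flat, 140 (x) x 32 (y) x 10 mm; origin at its centre, half-way up; x runs along its length, z up; either end may go either way
- scratcher: short wooden back scratcher lying flat, 206 mm long; origin at its balance point on the handle, half-way up the 12 mm thick handle; x runs along it towards the head, z up. Handle 16 mm wide, from 109 mm behind the origin to 51 mm ahead of it; then the 42 mm wide, 8 mm thick clawed head, to 97 mm ahead
- scratcher_head (a point): middle of the back scratcher's clawed head, 76 mm ahead of its origin
- comb_place (a point): in the tray's far row: point on the compartment's floor under the centre of a rightly laid comb. Its axes are the tray's: x away from the pull tab, y along the compartments, z up; it moves with the tray. Floor 18 mm above the table, walls 16 mm above the floor. Compartment 164 mm (y) by 46 mm (x); its middle 90 mm (y) are open at both sides for fingers
- scratcher_place (a point): in the tray's near row, 74 mm from the comb's row: point on the compartment's floor (18 mm above the table, walls 16 mm high) under the origin of a rightly laid back scratcher. Axes as the tray's: the scratcher lies along y with its head towards +y. Compartment 230 mm long: head bay 60 mm wide at the +y end, groove 34 mm wide for the handle at the -y end, the middle 90 mm open at both sides for fingers
- tab_top (a point): top centre of the blue upright pull tab on the tray's near edge, 72 mm above the table: a plate 12 mm thick (tray x), 40 mm wide (tray y), standing free from 20 mm above the table to its top, its centre 37 mm from the tray's near edge; it is rigid with the tray. Axes as the tray's: pulling is along -x
- tray (a joint): slide of the tray: 0 home, grows as it is pulled out by the tab, up to 0.10 m. A spring always draws it home: 3 N at home, about 6.5 N at 0.07 m
- pointer (a point): tip of the black pointer on the tray's -y side (right as seen from the robot) near the tab end, 30 mm above the table. Axes as the tray's
- marker: fixed red marker on the outside of the tray base's -y (right-hand) rail, 10 mm (x) x 20 x 20 mm, ahead of the pointer in the pulling direction. Origin midway along x, underneath, 14 mm above the table; x as the tray's x. Pointer and marker are in line when they have the same place along x
- fan_mid (a point): teal mini fan, 90 x 80 mm foot, 171 mm tall; the point is its middle, half-way up. Not to be disturbed
- jar_mid (a point): glass jar with clamped lever lid, 84 mm across, 106 mm tall; the point is its middle, half-way up. Not to be disturbed
- tumbler_mid (a point): empty stainless tumbler, 76 mm across, 115 mm tall; the point is its middle, half-way up. Not to be disturbed
- trinket_mid (a point): red round trinket box, 76 mm across, 58 mm tall; the point is its middle, half-way up. Not to be disturbed
- book_mid (a point): blue closed book lying flat, 150 x 110 x 28 mm; the point is its middle, half-way up. Not to be disturbed

How it is judged (in metres and radians):
On the way, in this order (a step that is already met when the one before it is completed fails the run):
1. comb and back scratcher lie flat in their compartments, let go, the tray still home (x of comb in the frame of comb_place between -0.014 and 0.014 m and y of comb in the frame of comb_place between -0.018 and 0.018 m and z of comb in the frame of comb_place between 0.001 and 0.009 m and angle between each of comb, scratcher's own z axis and vertical below 0.12 rad and angle between the x axis of comb and the y axis of comb_place, either way round below 0.22 rad and x of scratcher in the frame of scratcher_place between -0.014 and 0.014 m and y of scratcher in the frame of scratcher_place between -0.018 and 0.018 m and z of scratcher in the frame of scratcher_place between 0.002 and 0.01 m and angle between the x axis of scratcher and the y axis of scratcher_place, either way round below 0.22 rad and y of scratcher_head in the frame of scratcher_place above 0.04 m and value of joint tray below 0.015 m and contact force between the fingers and comb below 0.05 N and contact force between the fingers and scratcher below 0.05 N), for 0.2 s.
2. the tray is held at the marker by its tab (x of pointer in the frame of marker between -0.008 and 0.008 m and contact force between the fingers and pull_tab above 1.5 N and velocity of joint tray between -0.02 and 0.02 m/s), for 0.3 s.
At the end, for the whole second after the job is handed in: The fingers hold the blue tab (over 1.5 N), pointer within 8 mm of the marker along the slide, tray still (under 20 mm/s); comb and scratcher lie flat in their own compartments (within 14 mm across, 18 mm along, 0.22 rad), the head in the wide bay (all of step 2 and x of comb in the frame of comb_place between -0.014 and 0.014 m and y of comb in the frame of comb_place between -0.018 and 0.018 m and z of comb in the frame of comb_place between 0.001 and 0.009 m and angle between each of comb, scratcher's own z axis and vertical below 0.12 rad and angle between the x axis of comb and the y axis of comb_place, either way round below 0.22 rad and x of scratcher in the frame of scratcher_place between -0.014 and 0.014 m and y of scratcher in the frame of scratcher_place between -0.018 and 0.018 m and z of scratcher in the frame of scratcher_place between 0.002 and 0.01 m and angle between the x axis of scratcher and the y axis of scratcher_place, either way round below 0.22 rad and y of scratcher_head in the frame of scratcher_place above 0.04 m); the arm keeps its last pose, push and grip.
It fails at once if the fan, jar, tumbler, trinket box or book is knocked over or pushed more than 30 mm (distance of any of fan_mid, jar_mid, tumbler_mid, trinket_mid, book_mid from where it was at the start of the episode above 0.03 m).
It fails at once if the comb is dropped or thrown (faster than 1 m/s while no finger touches it) (linear speed of comb above 1 m/s and contact force between the fingers and comb below 0.01 N).
It fails at once if the scratcher is dropped or thrown (faster than 1 m/s while no finger touches it) (linear speed of scratcher above 1 m/s and contact force between the fingers and scratcher below 0.01 N).
It also fails if it takes over 72 s, if anything falls off the work surface, if the arm or the gripper's body presses on something with over 40 N, if the wrist force passes 120 N, or if a joint passes its speed limit or range.

## Robot

A 7-joint arm with a two-finger parallel gripper is mounted at the origin on the work surface. World frame = base frame: x ahead of the robot, y to its left, z up, the work surface at z = 0. Lengths are in m, angles in degrees, forces in N, time in s.
With the tool pointing down it reaches from about 0.4 to 0.85 m from the base axis. Payload 10.4 kg.
Tool frame: the origin (TCP) lies at the very end of the fingers, on their centre line; the grasp point (between the pads) lies 19 mm behind it; y points along the fingers, x is the direction in which the jaws open and shut, and the axes are right-handed (so a half turn about y gives the same grasp; the last joint's range is limited). The gripper opens to 87 mm and grips with 3 to 60 N. Pads are 19 mm wide; open, the fingers measure 117 mm over their backs; the gripper's body (75 mm by 190 mm) begins 51 mm behind the grasp point.
Start: joints at [-75.035, 19.034, -3.707, 83.658, 1.238, 77.344, -5.071], TCP at [0.175, 0.6, 0.223] pointing down, gripper open.
Joint ranges: [-148.97, 148.97], [-28.65, 121.19], [-84.17, 76.75], [9.2, 138.47], [-72.65, 252.65], [3.7, 117.97], [-149.18, 149.18]. Speed limits (degrees/s): [127.2, 127.2, 159.86, 159.86, 180, 180, 180].

## Interface

Orientations are given as a 3x3 rotation matrix whose columns are the frame's x, y, z axes.
In Python, from bench import sensors, vision, job_done, spotter gives the robot as it stands. The module is installed in compiled form; this text tells all that it offers.
- The arm moves only by the tool drive_tool, never from a script. Its arguments are lists of equal length, an entry for each row: "hand": the closure, from -1 (fully open) to 1 (shut), so that 0 is half open; "offset": the shift along the tool's x, y, z in cm, a list of three; "twist": the turn about the tool's y in degrees. A call has 1 to 8 rows; each row is the pose to reach, as a shift and turn from the pose measured when the call began, along the tool's axes at that moment; what a row does not reach only later rows make up. A row lasts 1/10 s, in which the tool goes at most 50 mm and 8.59 degrees, less where a joint would pass 70% of its speed; a pose out of reach is approached as far as the arm can. A call with a gripper value outside its range is refused whole. The fingers move at their own pace and stop on an object; "squeeze" is the grip in N (left out, the last holds). Time passes only in rows, so rows that repeat a pose let the fingers close. It gives the time, the measured TCP pose, the force and the opening at its end, in the units of the state.
- sensors.observe(): the state, without advancing time (a new reading comes with each control period).
- vision.grab_frame(name): name is "side" or "top"; returns (picture, depth): 480x640x3 uint8, red, green, blue; 480x640 float32, m along the optical axis (not along the pixel's ray), 0 where there is no reading.
- vision.camera_model(name): a dict with "camera_matrix" (3x3 intrinsics, pixels), "dist" ([k1, k2, p1, p2, k3] as OpenCV has them; the pictures are not rectified), "world_from_camera" (4x4, takes a point from camera to world coordinates). Camera axes: x right, y down, z forward; pixel columns grow to the right and rows downward; lengths in m; the calibration is good to about 2 mm. A picture is of the moment at which its call begins. camera_model takes no time and is no camera call.
- job_done(): hands the job in, once; it reports no verdict.
Trained networks look in the newest picture that a camera, given by its name, has taken for a name from the list of things; names that differ only in an ending like _2 or _b are one class to them, and where a whole thing is asked for, a point or a joint stands for the part that bears it (a point fixed in the world has none). Each returns a list of dicts, best first, with "conf" (0 to 1); they miss things now and then, are a little off and sometimes report something else, mostly with a low value. They report only what shows in the picture. A call takes as long as a camera call.
- spotter.boxes_of(camera, query): "centre" ([column, row] in pixels, amid what is visible of it).
- spotter.regions_of(camera, query): "region" (480x640 bool, what is visible of it) and "centre" ([column, row] in pixels, amid what is visible of it).
- spotter.mark_of(camera, query): "centre" ([column, row] in pixels: a listed point, or the origin of a listed thing).
The state is a dict: "t": time; "joints": joint angles; "joint_velocities": joint speeds; "joint_efforts": joint torques, N m; "ee_pos": TCP position; "tool_rot": TCP orientation; "force": force on the tool from outside, world axes, zero at the start; "torque": the same for the moment, N m; "gripper_width": opening from 0.0 (shut) to 1.0 (fully open).
Only numpy, scipy, OpenCV 4.12 (cv2) and the standard library are available. Lean on these libraries where they do the work, as an engineer would, in place of code of your own. Each camera call takes 0.05 s, during which the arm holds its last target.

## Working session

There is one attempt and no reset: what is moved stays moved. The work goes in short steps, Python scripts to look and compute and a tool call to move; the robot and the scene stay as the last step left them, time stands still between calls to the robot, and variables do not carry over. Pictures are saved under pics/ and viewed, and the job is handed in when it is done.

Besides the shell and the picture viewer there is one more tool, called after "Call:" in YAML: its name, and indented under it one key for each argument. drive_tool: Moves the arm, as the interface text tells. Its arguments: {"type":"object","properties":{"hand":{"type":"array"},"offset":{"type":"array"},"twist":{"type":"array"},"squeeze":{"type":"number"}},"required":["hand","offset","twist"]}

```bash
mkdir -p pics; cat > h.py <<'E'
import numpy as np, cv2
from bench import sensors, vision, spotter
def snap(n,f):
    p,d=vision.grab_frame(n); cv2.imwrite(f'pics/{f}.png',p[:,:,::-1]); return p,d
def ray(n,px):
    m=vision.camera_model(n); K=np.array(m['camera_matrix']);D=np.array(m['dist']);T=np.array(m['world_from_camera'])
    u=cv2.undistortPoints(np.array([[px]],float),K,D)[0,0]
    return T[:3,3],T[:3,:3]@np.array([u[0],u[1],1.])
def atz(n,px,z):
    o,r=ray(n,px); return o+r*(z-o[2])/r[2]
def atd(n,px,d):
    o,r=ray(n,px); return o+r*d
def cloud(n,d,mask):
    m=vision.camera_model(n); K=np.array(m['camera_matrix']);D=np.array(m['dist']);T=np.array(m['world_from_camera'])
    v,u=np.where(mask&(d>0)); pts=np.stack([u,v],1).astype(float)[:,None]
    q=cv2.undistortPoints(pts,K,D)[:,0]; z=d[v,u][:,None]
    return np.c_[q,np.ones(len(q))]*z@T[:3,:3].T+T[:3,3]
E
python3 - <<'E'
from h import *
np.set_printoptions(precision=3,suppress=True)
s=sensors.observe(); print(s['t'],s['ee_pos'],s['tool_rot'],s['gripper_width'],s['force'])
for n in('top','side'):
    p,d=snap(n,n+'0'); m=vision.camera_model(n); print(n,m['world_from_camera'])
    for q in ['comb','scratcher','scratcher_head','comb_place','scratcher_place','tab_top','pointer','marker']:
        r=spotter.mark_of(n,q)[:2]
        for x in r:
            z={'comb':.005,'scratcher':.006,'scratcher_head':.006,'comb_place':.018,'scratcher_place':.018,'tab_top':.072,'pointer':.03,'marker':.014}[q]
            c=x['centre']; dd=d[int(c[1]),int(c[0])]
            print(q,round(x['conf'],2),np.array(c),atz(n,c,z),atd(n,c,dd))
E
```

```text
0.0 [0.175 0.6   0.222] [[ 0.28  -0.    -0.96 ]
 [ 0.96  -0.001  0.28 ]
 [-0.001 -1.    -0.   ]] 1.0044680235415384 [0.35  0.293 0.555]
top [[ 0.014 -0.975  0.222  0.292]
 [-1.    -0.015 -0.002  0.004]
 [ 0.005 -0.222 -0.975  1.226]
 [ 0.     0.     0.     1.   ]]
comb 0.58 [386.2 244.8] [ 0.565 -0.159  0.005] [ 0.565 -0.159  0.005]
comb 0.45 [278.6 203.8] [0.679 0.145 0.005] [0.676 0.143 0.017]
scratcher 0.58 [446.8 253.1] [ 0.544 -0.327  0.006] [ 0.543 -0.326  0.01 ]
scratcher_head 0.86 [421.3 248.4] [ 0.556 -0.257  0.006] [ 0.554 -0.255  0.012]
scratcher_head 0.48 [387.6 181.2] [ 0.752 -0.166  0.006] [ 0.735 -0.16   0.051]
comb_place 0.96 [280.2 205.8] [0.67  0.138 0.018] [0.669 0.138 0.018]
comb_place 0.53 [331.6 260.4] [ 0.516 -0.008  0.018] [ 0.516 -0.008  0.02 ]
scratcher_place 0.57 [274.4 234.5] [0.586 0.151 0.018] [0.587 0.151 0.017]
scratcher_place 0.55 [483.5 331.9] [ 0.33  -0.411  0.018] [ 0.331 -0.417  0.   ]
tab_top 0.65 [275.9 259.3] [0.507 0.138 0.072] [0.507 0.138 0.072]
tab_top 0.15 [387.1 181.4] [ 0.726 -0.155  0.072] [ 0.734 -0.158  0.051]
pointer 0.56 [329.2 238.
[... 274 characters left out ...]
 [ 0.571 -0.164  0.005] [ 0.571 -0.163  0.005]
scratcher 0.77 [396.3 375.1] [ 0.536 -0.34   0.006] [ 0.533 -0.342  0.012]
scratcher_head 0.82 [375.8 345.2] [ 0.548 -0.261  0.006] [ 0.548 -0.261  0.007]
comb_place 0.74 [310.  211.7] [0.668 0.147 0.018] [0.67  0.151 0.014]
comb_place 0.34 [152.3 208.3] [0.332 0.411 0.018] [ 0.118 -0.647  0.913]
scratcher_place 0.92 [284.4 227. ] [0.582 0.139 0.018] [0.582 0.14  0.017]
tab_top 0.79 [261.7 225.4] [0.512 0.128 0.072] [0.513 0.13  0.07 ]
tab_top 0.57 [312.4 259.4] [ 0.548 -0.033  0.072] [0.573 0.004 0.021]
pointer 0.7 [311.8 259.8] [ 0.567 -0.002  0.03 ] [ 0.566 -0.003  0.032]
marker 0.56 [304.5 277.1] [ 0.53  -0.024  0.014] [ 0.525 -0.032  0.024]
```

View pics/top0.png

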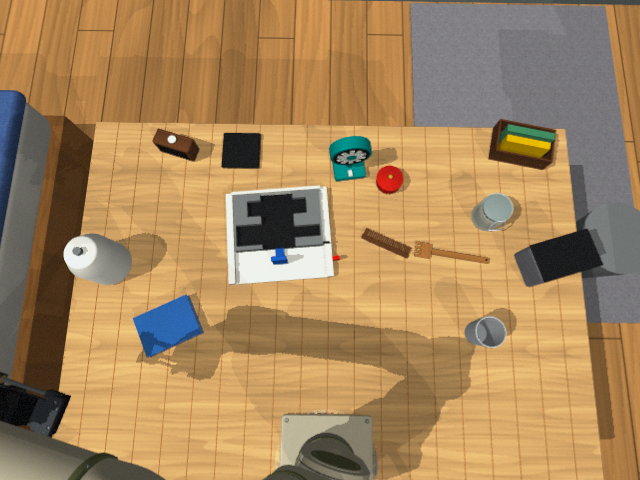

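View pics/side0.png

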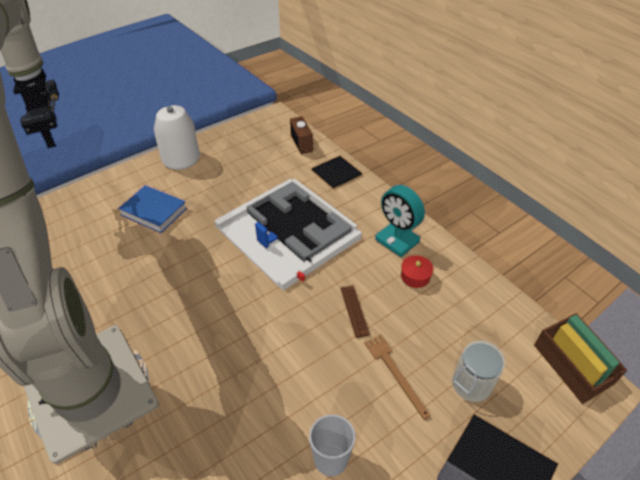

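```bash
cat > m.py <<'E'
from h import *
np.set_printoptions(precision=4,suppress=True)
def line(P):
    c=P[:,:2].mean(0); u,s,v=np.linalg.svd(P[:,:2]-c); a=v[0]; a=a*np.sign(a[1])
    t=(P[:,:2]-c)@a; w=(P[:,:2]-c)@np.array([-a[1],a[0]])
    lo,hi=np.percentile(t,[1,99]);wl,wh=np.percentile(w,[1,99])
    mid=c+a*(lo+hi)/2+np.array([-a[1],a[0]])*(wl+wh)/2
    return c,mid,np.degrees(np.arctan2(a[1],a[0])),hi-lo,wh-wl,np.median(P[:,2]),a,c+a*hi,c+a*lo
E
python3 - <<'E'
from m import *
for n in('top','side'):
    p,d=snap(n,n+'1')
    for q in ['comb','scratcher']:
        r=spotter.regions_of(n,q)
        for x in r[:1]:
            P=cloud(n,d,x['region']); print(n,q,round(x['conf'],2),len(P)); 
            for v in line(P): print('   ',v)
    hsv=cv2.cvtColor(p,cv2.COLOR_RGB2HSV)
    # tray: blue tab, red marker
    b=cv2.inRange(hsv,(105,150,80),(130,255,255))>0
    r=spotter.regions_of(n,'tab_top')
    if r:
        R=r[0]['region']; P=cloud(n,d,R); print('tray',r[0]['conf'],R.sum(),np.percentile(P,[1,50,99],axis=0))
    P=cloud(n,d,b); k=(abs(P[:,0]-.51)<.05)&(abs(P[:,1]-.13)<.05)&(P[:,2]>.06)
    print('tab top',k.sum(),np.percentile(P[k],[2,50,98],axis=0))
    rd=cv2.inRange(hsv,(0,150,100),(8,255,255))>0
    P=cloud(n,d,rd); k=(abs(P[:,0]-.51)<.04)&(abs(P[:,1]+.01)<.05); print('marker',k.sum(),np.percentile(P[k],[2,50,98],axis=0))
E
python3 - <<'E'
import cv2
p=cv2.imread('pics/top1.png')
cv2.imwrite('pics/top1z.png',cv2.resize(p[170:300,210:350],(800,743),interpolation=cv2.INTER_CUBIC)[:600])
p=cv2.imread('pics/side1.png')
cv2.imwrite('pics/side1z.png',cv2.resize(p[170:295,205:370],(792,600),interpolation=cv2.INTER_CUBIC))
E
```

```text
top comb 0.95 495
    [ 0.5675 -0.1601]
    [ 0.569  -0.1588]
    66.61301493852888
    0.13253304072471356
    0.029881509193890873
    0.008132690905312767
    [0.3969 0.9178]
    [ 0.5945 -0.0977]
    [ 0.5419 -0.2193]
top scratcher 0.87 476
    [ 0.5409 -0.321 ]
    [ 0.5388 -0.3388]
    81.83219321530136
    0.19236368483103294
    0.035501990104976754
    0.009421705747662545
    [0.1421 0.9899]
    [ 0.5521 -0.2435]
    [ 0.5247 -0.4339]
tray 0.58 5051 [[0.5063 0.0228 0.0123]
 [0.6191 0.1419 0.0199]
 [0.7054 0.2616 0.0695]]
tab top 75 [[0.5035 0.1147 0.0625]
 [0.5101 0.133  0.0705]
 [0.5161 0.1511 0.075 ]]
marker 32 [[ 0.5157 -0.0276 -0.0017]
 [ 0.5217 -0.0194  0.0336]
 [ 0.5352 -0.0113  0.037 ]]
side comb 0.78 762
    [ 0.5671 -0.1647]
    [ 0.5686 -0.1626]
    65.21434751455753
    0.137226774258085
    0.03192633213742325
    0.007854010008127854
    [0.4192 0.9079]
    [ 0.597  -0.1001]
    [ 0.5394 -0.2247]
side scratcher 0.64 960
    [ 0.5379 -0.3333]
    [ 0.5365 -0.344 ]
    80.59897359963652
    0.20143046541552015
    0.03979665457980752
    0.00892626712594441
    [0.1633 0.9866]
    [ 0.5526 -0.2446]
    [ 0.5197 -0.4433]
tray 0.59 4715 [[0.504  0.0157 0.0113]
 [0.6135 0.1328 0.0201]
 [0.7069 0.2588 0.0693]]
tab top 75 [[0.5036 0.11   0.0611]
 [0.5081 0.1245 0.0693]
 [0.517  0.1439 0.0744]]
marker 45 [[ 0.5157 -0.0324  0.0159]
 [ 0.5191 -0.0274  0.0255]
 [ 0.5246 -0.0172  0.0357]]
```

View pics/top1z.png

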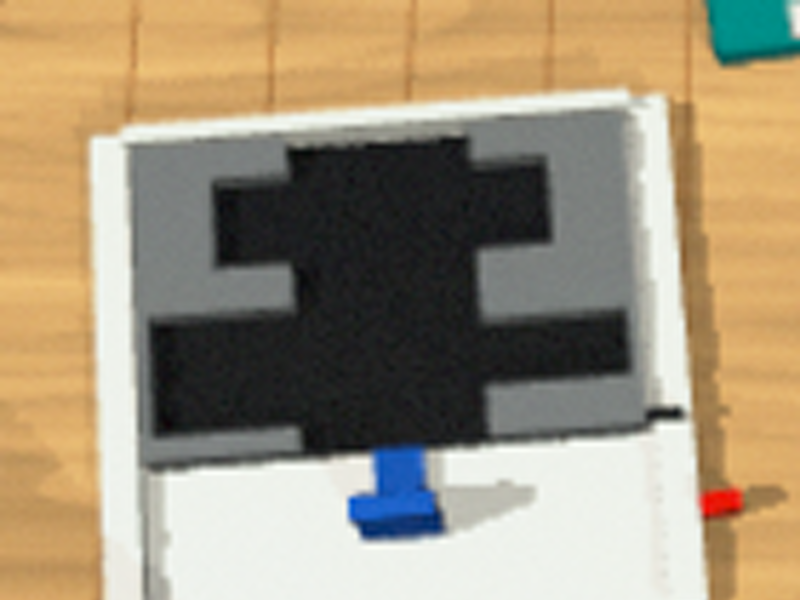

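View pics/side1z.png

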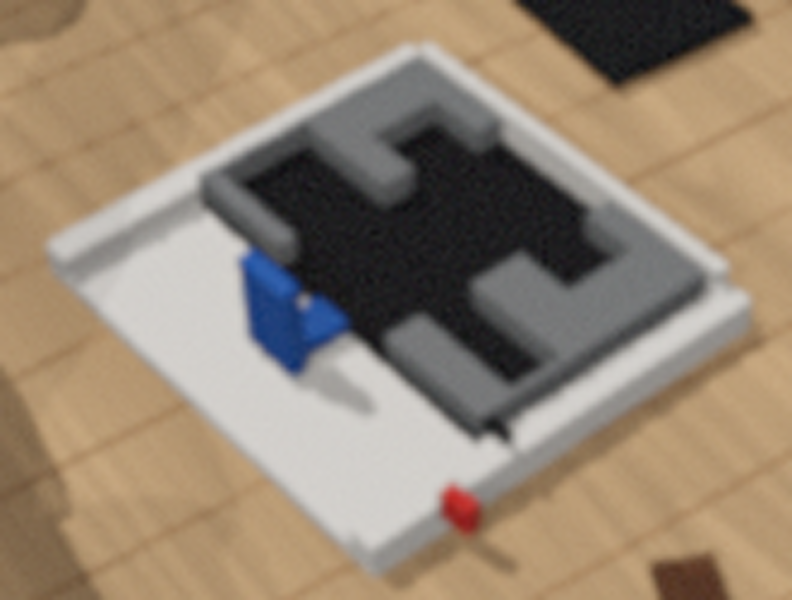

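```bash
python3 - <<'E'
from m import *
def Z(u,v): return (210+(u+.5)/5.714-.5,170+(v+.5)/5.715-.5)
for nm,px,z in [('nearL',(148,465),.034),('nearR',(648,430),.034),('combL nr',(218,268),.034),('combR nr',(550,242),.034),('combL far',(213,184),.018),('combR far',(546,158),.018),('scrL nr',(155,437),.034),('scrL far',(150,322),.018),('scrR nr',(630,374),.034),('scrR far',(628,312),.018),('inL comb nr',(298,262),.034),('inR comb nr',(478,247),.034),('inL scr',(302,430),.034),('inR scr',(486,388),.034),('scrmidfarL',(290,312),.018),('scrmidfarR',(478,325),.018),
 ('tabL near top',(350,517),.072),('tabfarL',(352,494),.072),('tabfarR',(436,488),.072),('tabnrR',(440,512),.072),('ptr',(682,412),.03),('ptrbase',(650,413),.03),('mk1',(703,505),.034),('mk2',(741,502),.034),('mk far',(740,488),.034)]:
    print(nm,atz('top',Z(*px),z)[:2])
E
```

```text
nearL [0.5352 0.2526]
nearR [0.5557 0.0163]
combL nr [0.6325 0.2247]
combR nr [0.648  0.0651]
combL far [0.6799 0.2324]
combR far [0.6958 0.069 ]
scrL nr [0.5488 0.2501]
scrL far [0.6093 0.2592]
scrR nr [0.5829 0.0253]
scrR far [0.6179 0.0271]
inL comb nr [0.636  0.1863]
inR comb nr [0.6449 0.0998]
inL scr [0.5532 0.1805]
inR scr [0.575  0.0938]
scrmidfarL [0.6154 0.1915]
scrmidfarR [0.6102 0.0999]
tabL near top [0.5046 0.1512]
tabfarL [0.5153 0.1507]
tabfarR [0.5186 0.1124]
tabnrR [0.5075 0.1102]
ptr [0.5656 0.0002]
ptrbase [0.5649 0.0155]
mk1 [ 0.5198 -0.0103]
mk2 [ 0.5215 -0.0282]
mk far [ 0.5283 -0.0277]
```

Call:
drive_tool:
  hand: [-1,-1,-1,-1,-1,-1,-1,-1]
  offset:
    - [-3.1,0,-2.95]
    - [-6.2,0,-5.9]
    - [-9.3,0,-8.85]
    - [-12.4,0,-11.8]
    - [-15.5,0,-14.75]
    - [-18.6,0,-17.7]
    - [-21.7,0,-20.65]
    - [-24.8,0,-23.6]
  twist: [5,10,15,20,25,30,35,40]

```text
t: 2.1
ee_pos: [0.3327, 0.2943, 0.2228]
tool_rot: [[0.834, 0.0, -0.552], [0.552, 0.001, 0.834], [0.001, -1.0, 0.001]]
force: [1.4, -0.0, 0.7]
gripper_width: 1.004
```

```bash
cat > go.py <<'E'
import sys
from m import *
# usage: go.py x y z jawdeg
s=sensors.observe(); R=np.array(s['tool_rot']); p=np.array(s['ee_pos'])
t=np.array([float(v) for v in sys.argv[1:4]]); a=float(sys.argv[4])
cur=np.degrees(np.arctan2(R[1,0],R[0,0])); tw=(cur-a+180)%360-180
o=R.T@(t-p)*100
print('t',round(s['t'],2),'p',p,'jaw',round(cur,2),'down',R[:,1],'w',round(s['gripper_width'],3),'F',np.array(s['force']),'j',np.array(s['joints']))
print('offset cm',o.round(2),'norm',np.linalg.norm(o).round(2),'twist',tw.round(2))
E
python3 go.py .569 -.161 .20 -24
```

```text
t 2.1 p [0.3327 0.2943 0.2228] jaw 33.54 down [ 0.0003  0.0008 -1.    ] w 1.004 F [ 1.4327 -0.0343  0.6611] j [-58.3108  -4.5787  10.4168 109.9359   0.8391  74.5245 -14.6129]
offset cm [ -5.45   2.25 -51.01] norm 51.35 twist 57.54
```

Call:
drive_tool:
  hand: [-1,-1,-1,-1,-1,-1,-1,-1]
  offset:
    - [-0.5,0,-4.5]
    - [-1,0,-9]
    - [-1.5,0,-13.5]
    - [-2,0,-18]
    - [-2.5,0,-22.5]
    - [-3,0,-27]
    - [-3.5,0,-31.5]
    - [-4,0,-36]
  twist: [6,12,18,24,30,36,42,48]

```text
t: 2.9
ee_pos: [0.4988, -0.0297, 0.223]
tool_rot: [[0.967, 0.001, 0.254], [-0.254, 0.001, 0.967], [0.001, -1.0, 0.002]]
force: [1.9, -0.6, -0.8]
gripper_width: 1.0
```

```bash
python3 go.py .569 -.161 .12 -24
```

```text
t 2.9 p [ 0.4988 -0.0297  0.223 ] jaw -14.7 down [ 0.0014  0.0013 -1.    ] w 1.0 F [ 1.906  -0.5583 -0.8172] j [-35.7504   2.1281  35.2229 103.9085  -1.3528  74.2774 -14.8801]
offset cm [ 10.11  10.29 -10.94] norm 18.1 twist 9.3
```

Call:
drive_tool:
  hand: [-1,-1,-1,-1,-1,-1,-1]
  offset:
    - [2,2,-2.2]
    - [4,4,-4.4]
    - [6,6,-6.6]
    - [8,8,-8.8]
    - [10.1,10,-10.9]
    - [10.1,13,-10.9]
    - [10.1,15,-10.9]
  twist: [2,4,6,8,9.3,9.3,9.3]

```text
t: 3.6
ee_pos: [0.5685, -0.1615, 0.0709]
tool_rot: [[0.913, -0.0, 0.408], [-0.408, 0.001, 0.913], [-0.001, -1.0, 0.001]]
force: [0.8, 0.4, -0.1]
gripper_width: 1.0
```

```bash
python3 go.py .569 -.161 .004 -24; python3 - <<'E'
from m import *
for n in('top','side'): snap(n,n+'2')
p=cv2.imread('pics/top2.png')[190:310,330:510]; q=cv2.imread('pics/side2.png')[270:430,290:460]
cv2.imwrite('pics/c2.png',np.hstack([cv2.resize(p,(400,400)),cv2.resize(q,(400,400))]))
E
```

```text
t 3.6 p [ 0.5685 -0.1615  0.0709] jaw -24.09 down [-0.0003  0.0007 -1.    ] w 1.0 F [ 0.7899  0.4337 -0.1303] j [-19.455   26.0536  38.734  100.4384 -18.534   60.0522   1.7443]
offset cm [0.03 6.69 0.06] norm 6.69 twist -0.09
```

View pics/c2.png

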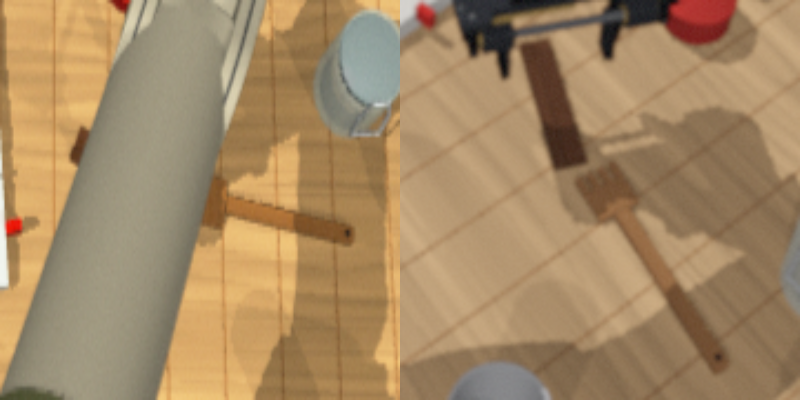

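Call:
drive_tool:
  hand: [-1,-1,-1,1,1,1,1,1]
  offset:
    - [0,4,0]
    - [0,6.7,0]
    - [0,6.7,0]
    - [0,6.7,0]
    - [0,6.7,0]
    - [0,6.7,0]
    - [0,6.7,0]
    - [0,6.7,0]
  twist: [0,0,0,0,0,0,0,0]
  squeeze: 15

```text
t: 4.5
ee_pos: [0.5673, -0.16, 0.0036]
tool_rot: [[0.914, -0.003, 0.407], [-0.407, 0.002, 0.914], [-0.003, -1.0, 0.0]]
force: [-0.7, -0.3, 0.2]
gripper_width: 0.632
```

```bash
python3 go.py .569 -.161 .12 -24
```

```text
t 4.5 p [ 0.5673 -0.16    0.0036] jaw -24.0 down [-0.003   0.0017 -1.    ] w 0.632 F [-0.6584 -0.2872  0.1811] j [-17.24    31.2749  35.9767 102.7652 -22.3849  53.4276   4.4276]
offset cm [  0.16 -11.64  -0.02] norm 11.64 twist 0.0
```

Call:
drive_tool:
  hand: [1,1,1,1,1,1]
  offset:
    - [0,0,0]
    - [0,0,0]
    - [0,0,0]
    - [0,0,0]
    - [0,0,0]
    - [0,0,0]
  twist: [0,0,0,0,0,0]

```text
t: 5.1
ee_pos: [0.5673, -0.16, 0.0036]
tool_rot: [[0.914, -0.003, 0.407], [-0.407, 0.002, 0.914], [-0.003, -1.0, 0.0]]
force: [-0.2, 0.3, 0.4]
gripper_width: 0.366
```

```bash
python3 go.py .569 -.161 .12 -24
```

```text
t 5.1 p [ 0.5673 -0.16    0.0036] jaw -24.0 down [-0.0029  0.0017 -1.    ] w 0.366 F [-0.2448  0.2837  0.4107] j [-17.2412  31.2732  35.9787 102.7652 -22.3843  53.4278   4.4236]
offset cm [  0.16 -11.64  -0.02] norm 11.64 twist -0.0
```

Call:
drive_tool:
  hand: [1,1,1,1,1,1,1,1]
  offset:
    - [0,0,0]
    - [0,0,0]
    - [0,-1,0]
    - [0,-3,0]
    - [0,-6,0]
    - [0,-9,0]
    - [0,-12,0]
    - [0,-12,0]
  twist: [0,0,0,0,0,0,0,0]
  squeeze: 20

```text
t: 5.9
ee_pos: [0.5697, -0.1612, 0.1283]
tool_rot: [[0.913, 0.004, 0.407], [-0.407, 0.001, 0.913], [0.003, -1.0, 0.003]]
force: [0.8, 0.3, 0.5]
gripper_width: 0.363
```

```bash
python3 go.py .575 .1 .12 5;python3 - <<'E'
from m import *
for n in('side',): snap(n,n+'3')
E
```

```text
t 5.9 p [ 0.5697 -0.1612  0.1283] jaw -24.03 down [ 0.0037  0.0011 -1.    ] w 0.363 F [0.7593 0.2634 0.4686] j [-21.2562  22.1731  40.712   97.6339 -15.7892  65.8426  -0.1846]
offset cm [-10.16   0.86  24.06] norm 26.13 twist -29.03
```

View pics/side3.png

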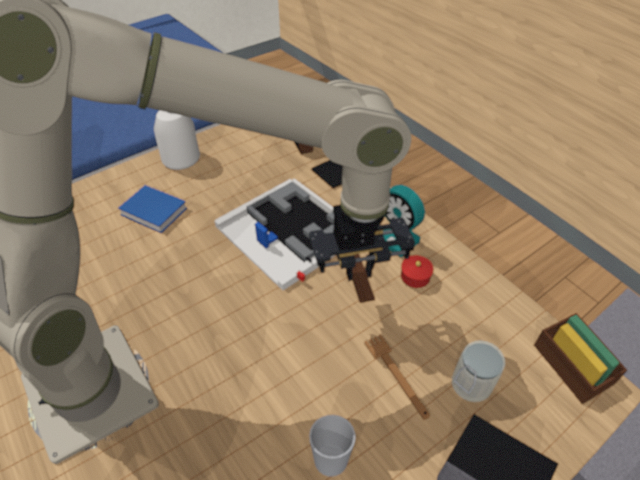

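Comb is held level at about (360,280) in the side picture. Moving it towards the tray.

Call:
drive_tool:
  hand: [1,1,1,1,1,1,1,1]
  offset:
    - [-0.7,0,1.7]
    - [-2,0,5]
    - [-3.5,0,8.5]
    - [-5.2,0,12.4]
    - [-6.9,0,16.3]
    - [-8.5,0,20]
    - [-9.6,0,22.7]
    - [-10.2,0,24]
  twist: [-2,-6,-10,-14,-18,-22,-26,-29]

```text
t: 6.75
ee_pos: [0.5725, 0.1039, 0.1258]
tool_rot: [[0.995, -0.0, -0.095], [0.095, 0.002, 0.995], [0.0, -1.0, 0.002]]
force: [0.6, -0.4, -0.8]
gripper_width: 0.363
```

```bash
python3 go.py .664 .146 .06 5
```

```text
t 6.75 p [0.5725 0.1039 0.1258] jaw 5.48 down [-0.0001  0.0019 -1.    ] w 0.363 F [ 0.6098 -0.4475 -0.7971] j [-39.3961  19.1227  29.8642  98.7769 -10.5049  64.8493  -0.935 ]
offset cm [9.51 6.58 3.3 ] norm 12.03 twist 0.48
```

Call:
drive_tool:
  hand: [1,1,1,1,1,1,1]
  offset:
    - [2,0,0.7]
    - [5,0,1.7]
    - [8,1,2.7]
    - [9.5,2.5,3.3]
    - [9.5,4.5,3.3]
    - [9.5,6,3.3]
    - [9.5,6,3.3]
  twist: [0.5,0.5,0.5,0.5,0.5,0.5,0.5]

```text
t: 7.45
ee_pos: [0.6623, 0.1444, 0.0631]
tool_rot: [[0.996, -0.004, -0.086], [0.086, -0.0, 0.996], [-0.004, -1.0, 0.0]]
force: [-0.2, 0.2, 0.0]
gripper_width: 0.364
```

```bash
python3 go.py .664 .146 .022 5;python3 - <<'E'
from m import *
for n in('top','side'): snap(n,n+'4')
p=cv2.imread('pics/top4.png')[170:300,210:350]; q=cv2.imread('pics/side4.png')[150:300,210:390]
cv2.imwrite('pics/c4.png',np.hstack([cv2.resize(p,(400,400)),cv2.resize(q,(400,400))]))
E
```

```text
t 7.45 p [0.6623 0.1444 0.0631] jaw 4.93 down [-0.0044 -0.0001 -1.    ] w 0.364 F [-0.1698  0.2137  0.0307] j [-35.4398  34.8319  27.3237  85.6743 -17.0317  63.8879   0.2226]
offset cm [0.2  4.11 0.14] norm 4.12 twist -0.07
```

View pics/c4.png

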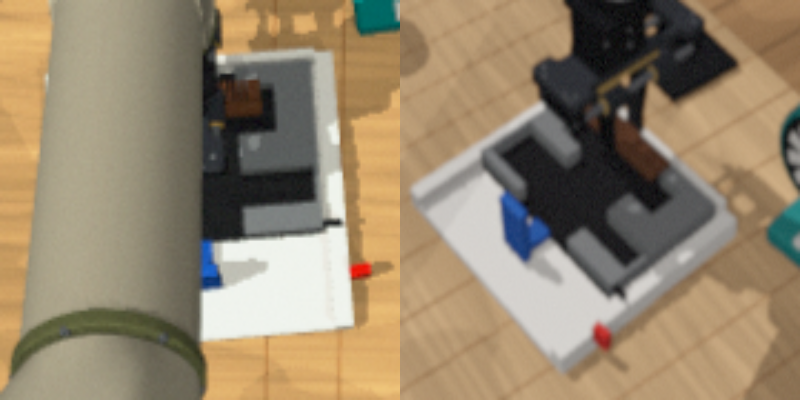

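```bash
python3 - <<'E'
from m import *
import cv2
p=cv2.imread('pics/top4.png')[175:230,275:335]; q=cv2.imread('pics/side4.png')[180:240,270:340]
cv2.imwrite('pics/c4b.png',np.hstack([cv2.resize(p,None,fx=6.6,fy=6.6,interpolation=2),cv2.resize(cv2.resize(q,None,fx=5.6,fy=5.6),(392,363))]))
for n in ('top','side'):
    P,d=vision.grab_frame(n)
    C=cloud(n,d,np.ones(d.shape,bool)).reshape(-1,3); 
    col=P[d>0].reshape(-1,3).astype(int)
    k=(C[:,2]>.045)&(C[:,2]<.085)&(C[:,0]>.6)&(C[:,0]<.72)&(C[:,1]>.05)&(C[:,1]<.25)&(col[:,0]>col[:,2]+15)
    print(n,k.sum()); Q=C[k]
    yx=np.array([.996,.087]);yy=np.array([-.087,.996])
    rel=Q[:,:2]-np.array([.664,.146])
    print(np.percentile(rel@yx,[2,10,50,90,98]),np.percentile(rel@yy,[2,10,50,90,98]),np.percentile(Q[:,2],[5,50,95]))
E
```

```text
top 130
[-0.0158 -0.0135 -0.0014  0.0128  0.0158] [-0.0676 -0.0657 -0.0527 -0.0368 -0.0323] [0.0669 0.0707 0.0746]
side 304
[-0.0168 -0.0152 -0.0023  0.0124  0.0158] [-0.07   -0.0654 -0.0319  0.006   0.0321] [0.0656 0.0704 0.0745]
```

View pics/c4b.png

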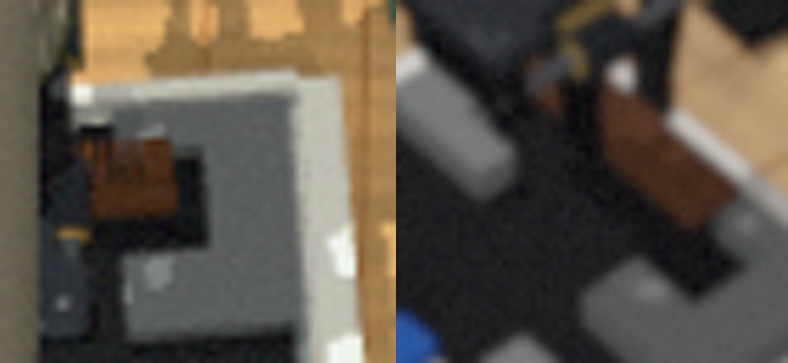

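Call:
drive_tool:
  hand: [1,1,1,1,1,1,1]
  offset:
    - [0.1,1,0.1]
    - [0.1,2,0.1]
    - [0.1,3,0.1]
    - [0.1,3.6,0.1]
    - [0.1,3.9,0.1]
    - [0.1,4.05,0.1]
    - [0.1,4.05,0.1]
  twist: [0,0,0,0,0,0,0]

```text
t: 8.35
ee_pos: [0.6655, 0.1468, 0.0266]
tool_rot: [[0.996, 0.001, -0.086], [0.086, 0.002, 0.996], [0.002, -1.0, 0.002]]
force: [0.2, 0.3, -0.2]
gripper_width: 0.367
```

```bash
python3 go.py .664 .146 .0218 5
```

```text
t 8.35 p [0.6655 0.1468 0.0266] jaw 4.96 down [ 0.0015  0.0023 -1.    ] w 0.367 F [ 0.248   0.343  -0.1802] j [-34.8871  37.2792  26.3935  86.6982 -18.2092  60.1806   0.8753]
offset cm [-0.16  0.48 -0.07] norm 0.51 twist -0.04
```

Call:
drive_tool:
  hand: [1,1,1,1,1]
  offset:
    - [0,0.2,0]
    - [0,0.35,0]
    - [0,0.45,0]
    - [0,0.45,0]
    - [0,0.45,0]
  twist: [0,0,0,0,0]

```text
t: 8.85
ee_pos: [0.6655, 0.1468, 0.0222]
tool_rot: [[0.996, 0.002, -0.086], [0.086, 0.002, 0.996], [0.002, -1.0, 0.002]]
force: [-0.7, 0.0, -1.0]
gripper_width: 0.361
```

```bash
python3 go.py .664 .146 .0218 5
```

```text
t 8.85 p [0.6655 0.1468 0.0222] jaw 4.96 down [ 0.0015  0.0023 -1.    ] w 0.361 F [-0.6576  0.0383 -0.9732] j [-34.8156  37.5748  26.2813  86.8281 -18.3369  59.7676   0.9588]
offset cm [-0.16  0.04 -0.07] norm 0.18 twist -0.04
```

Call:
drive_tool:
  hand: [1,0,0,0,0,0,0]
  offset:
    - [0,0.05,0]
    - [0,0.05,0]
    - [0,0.05,0]
    - [0,0.05,0]
    - [0,0.05,0]
    - [0,0.05,0]
    - [0,0.05,0]
  twist: [0,0,0,0,0,0,0]

```text
t: 9.55
ee_pos: [0.6656, 0.1468, 0.0217]
tool_rot: [[0.996, 0.002, -0.086], [0.086, 0.002, 0.996], [0.002, -1.0, 0.002]]
force: [0.6, 0.2, -0.0]
gripper_width: 0.501
```

```bash
python3 go.py .664 .146 .12 5
```

```text
t 9.55 p [0.6656 0.1468 0.0217] jaw 4.96 down [ 0.0015  0.0024 -1.    ] w 0.501 F [ 0.5755  0.1554 -0.005 ] j [-34.804   37.6059  26.2643  86.8427 -18.3531  59.7198   0.9694]
offset cm [-0.14 -9.83 -0.05] norm 9.83 twist -0.04
```

Lift straight up, then head back over towards the scratcher.

Call:
drive_tool:
  hand: [0,0,0,0,0,0,0,0]
  offset:
    - [0,-1,0]
    - [0,-3,0]
    - [0,-7,0]
    - [0,-11,0]
    - [-3,-15,0]
    - [-6,-16,-3]
    - [-9,-16,-7]
    - [-10,-16,-11]
  twist: [0,0,0,0,0,0,0,0]

```text
t: 10.35
ee_pos: [0.5734, 0.0272, 0.1828]
tool_rot: [[0.996, 0.003, -0.087], [0.087, 0.004, 0.996], [0.003, -1.0, 0.004]]
force: [0.8, -1.0, 0.7]
gripper_width: 0.497
```

```bash
python3 go.py .5385 -.336 .10 -8.7
```

```text
t 10.35 p [0.5734 0.0272 0.1828] jaw 5.01 down [ 0.0026  0.0041 -1.    ] w 0.497 F [ 0.8142 -0.9716  0.6894] j [-35.1717  15.1151  33.2614  96.5369  -8.952   70.7923   5.1242]
offset cm [ -6.67   8.12 -35.9 ] norm 37.41 twist 13.71
```

Call:
drive_tool:
  hand: [0,-0.2,-0.2,-0.2,-0.2,-0.2,-0.2,-0.2]
  offset:
    - [-0.8,0,-4.5]
    - [-1.6,0,-9]
    - [-2.5,0,-13.5]
    - [-3.4,0,-18]
    - [-4.2,0,-22.5]
    - [-5,0,-27]
    - [-5.8,0,-31.5]
    - [-6.5,2,-35.5]
  twist: [2,4,6,8,10,12,13.7,13.7]

```text
t: 11.15
ee_pos: [0.5404, -0.3353, 0.1643]
tool_rot: [[0.988, 0.007, 0.153], [-0.153, 0.002, 0.988], [0.007, -1.0, 0.003]]
force: [2.2, -0.5, -0.9]
gripper_width: 0.604
```

```bash
python3 - <<'E'
from m import *
for n in('top','side'):
    p,d=snap(n,n+'5')
    P=cloud(n,d,np.ones(d.shape,bool)); col=p[d>0].astype(int)
    k=(P[:,2]>.026)&(P[:,2]<.031)&(abs(P[:,0]-.664)<.03)&(abs(P[:,1]-.146)<.085)
    yx=np.array([.996,.087]);yy=np.array([-.087,.996])
    r=spotter.regions_of(n,'comb')
    for x in r[:1]:
        Q=cloud(n,d,x['region']); print(n,x['conf'],line(Q)); rel=Q[:,:2]-np.array([.664,.146])
        print(np.percentile(rel@yx,[2,50,98]),np.percentile(rel@yy,[2,50,98]))
    r=spotter.regions_of(n,'scratcher')
    for x in r[:1]: print(n,x['conf'],line(cloud(n,d,x['region'])))
p=cv2.imread('pics/top5.png')[170:300,210:350]; q=cv2.imread('pics/side5.png')[150:300,210:390]
cv2.imwrite('pics/c5.png',np.hstack([cv2.resize(p,(400,400)),cv2.resize(q,(400,400))]))
E
python3 go.py .5385 -.338 .05 -8.7
```

```text
top 0.84 (array([0.6641, 0.1504]), array([0.6654, 0.1488]), np.float64(94.04446327651986), np.float64(0.1339811082192513), np.float64(0.03204809244875978), np.float64(0.02580838697675536), array([-0.0705,  0.9975]), array([0.6595, 0.2156]), array([0.669 , 0.0819]))
[-0.0138 -0.0001  0.0171] [-0.0633  0.0061  0.0673]
top 0.69 (array([ 0.5499, -0.2728]), array([ 0.5497, -0.2823]), np.float64(81.42667584468784), np.float64(0.07801024331599112), np.float64(0.04304201090952568), np.float64(0.0076150847709937075), array([0.1491, 0.9888]), array([ 0.5543, -0.2436]), array([ 0.5427, -0.3207]))
side 0.89 (array([0.6643, 0.1411]), array([0.6659, 0.1448]), np.float64(95.18764838237216), np.float64(0.13591417989650967), np.float64(0.034612413643398704), np.float64(0.02555017172637819), array([-0.0904,  0.9959]), array([0.6578, 0.2123]), array([0.6701, 0.077 ]))
[-0.0149 -0.0009  0.0184] [-0.0687 -0.0049  0.0647]
side 0.73 (array([ 0.52  , -0.0236]), array([ 0.5214, -0.0218]), np.float64(103.66507536961942), np.float64(0.022154616938481652), np.float64(0.011541959341433742), np.float64(0.02859752597607612), array([-0.2362,  0.9717]), array([ 0.517 , -0.0114]), array([ 0.5223, -0.033 ]))
t 11.45 p [ 0.5405 -0.3309  0.1619] jaw -8.6 down [ 0.0036  0.0047 -1.    ] w 0.602 F [ 0.1579 -0.0863 -0.4632] j [ -4.15    26.6301  42.5589  88.8026 -18.9577  71.8783  32.7217]
offset cm [-0.12 11.18 -0.79] norm 11.21 twist 0.1
```

View pics/c5.png

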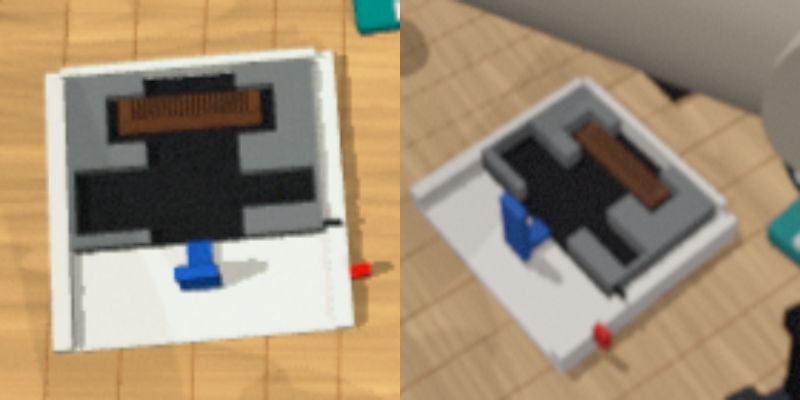

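View pics/side5.png

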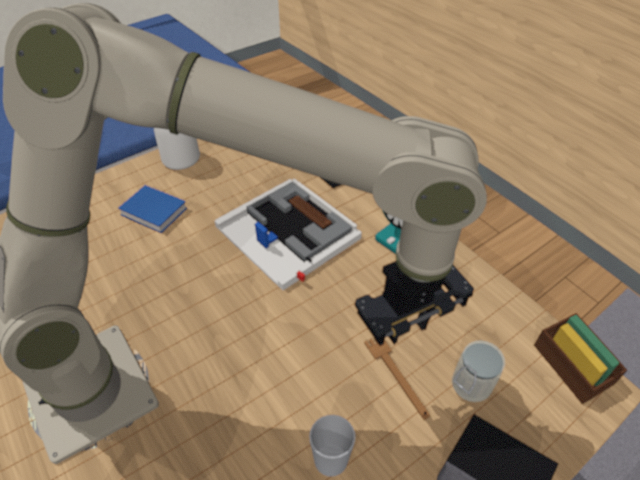

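```bash
python3 - <<'E'
from m import *
for n in('top','side'):
    p,d=vision.grab_frame(n)
    for x in spotter.regions_of(n,'jar_mid')[:1]:
        Q=cloud(n,d,x['region']); print(n,x['conf'],np.percentile(Q,[2,50,98],axis=0)); c=spotter.mark_of(n,'jar_mid')[0]; print(atz(n,c['centre'],.053))
E
python3 go.py .5385 -.338 .05 -8.7
```

```text
side 0.73 [[ 0.5997 -0.4856  0.0004]
 [ 0.6278 -0.4523  0.0976]
 [ 0.6813 -0.4076  0.1076]]
[ 0.6512 -0.4437  0.053 ]
t 11.7 p [ 0.5404 -0.331   0.1617] jaw -8.59 down [ 0.0034  0.0043 -1.    ] w 0.602 F [-0.3668 -0.5598  0.5282] j [ -4.167   26.6375  42.5853  88.8278 -18.9522  71.8516  32.7486]
offset cm [-0.11 11.16 -0.77] norm 11.19 twist 0.11
```

Call:
drive_tool:
  hand: [-0.2,-0.2,-0.2,-0.2,-0.2,-0.2,1,1]
  offset:
    - [0,3,0]
    - [0,7,0]
    - [0,11,0]
    - [0,14,0]
    - [0,15.5,0]
    - [0,15.7,0]
    - [0,15.7,0]
    - [0,15.7,0]
  twist: [0,0,0,0,0,0,0,0]
  squeeze: 20

```text
t: 12.5
ee_pos: [0.5419, -0.331, 0.0065]
tool_rot: [[0.989, 0.006, 0.149], [-0.149, 0.003, 0.989], [0.005, -1.0, 0.004]]
force: [-0.1, -0.1, 0.7]
gripper_width: 0.495
```

Call:
drive_tool:
  hand: [1,1,1,1,1,1,1,1]
  offset:
    - [0,0,0]
    - [0,0,0]
    - [0,0,0]
    - [0,0,0]
    - [0,0,0]
    - [0,0,0]
    - [0,0,0]
    - [0,0,0]
  twist: [0,0,0,0,0,0,0,0]

```text
t: 13.3
ee_pos: [0.5421, -0.3311, 0.0069]
tool_rot: [[0.989, 0.006, 0.149], [-0.149, 0.003, 0.989], [0.006, -1.0, 0.004]]
force: [-1.1, 1.4, 5.4]
gripper_width: 0.179
```

```bash
python3 go.py .54 -.33 .004 -8.7
```

```text
t 13.3 p [ 0.5421 -0.3311  0.0069] jaw -8.59 down [ 0.0063  0.0032 -1.    ] w 0.179 F [-1.0708  1.4421  5.3886] j [ -0.4241  36.3337  37.3042  95.7368 -25.9144  56.5525  37.4373]
offset cm [-0.23  0.29  0.08] norm 0.38 twist 0.11
```

Call:
drive_tool:
  hand: [0.4,0.4,0.4,0.4,1,1,1,1]
  offset:
    - [0,0,0]
    - [0,0.1,0]
    - [0,0.35,0]
    - [0,0.35,0]
    - [0,0.35,0]
    - [0,0.35,0]
    - [0,0.35,0]
    - [0,0.35,0]
  twist: [0,0,0,0,0,0,0,0]

```text
t: 14.1
ee_pos: [0.5421, -0.3311, 0.0034]
tool_rot: [[0.989, 0.006, 0.149], [-0.149, 0.003, 0.989], [0.006, -1.0, 0.004]]
force: [0.7, -0.6, -0.5]
gripper_width: 0.18
```

```bash
python3 go.py .54 -.33 .12 -8.7
```

```text
t 14.1 p [ 0.5421 -0.3311  0.0034] jaw -8.59 down [ 0.0062  0.0032 -1.    ] w 0.18 F [ 0.6753 -0.5654 -0.4762] j [ -0.3127  36.5981  37.1471  95.8206 -26.0874  56.2326  37.5495]
offset cm [ -0.16 -11.66   0.12] norm 11.66 twist 0.11
```

Call:
drive_tool:
  hand: [1,1,1,1,1,1,1,1]
  offset:
    - [0,0,0]
    - [0,0,0]
    - [0,-1,0]
    - [0,-3,0]
    - [0,-6,0]
    - [0,-9,0]
    - [0,-12,0]
    - [0,-12,0]
  twist: [0,0,0,0,0,0,0,0]

```text
t: 14.9
ee_pos: [0.5431, -0.3331, 0.1286]
tool_rot: [[0.989, 0.013, 0.15], [-0.15, 0.0, 0.989], [0.012, -1.0, 0.002]]
force: [-0.2, -0.6, -0.8]
gripper_width: 0.176
```

```bash
python3 go.py .58 .12 .13 5;python3 - <<'E'
from m import *
for n in('side',): snap(n,n+'6')
E
```

```text
t 14.9 p [ 0.5431 -0.3331  0.1286] jaw -8.62 down [ 0.0126  0.0003 -0.9999] w 0.176 F [-0.2351 -0.6234 -0.786 ] j [ -3.5882  28.3629  41.8301  90.8685 -20.4554  67.9309  33.797 ]
offset cm [-3.14 -0.08 45.35] norm 45.46 twist -13.62
```

View pics/side6.png

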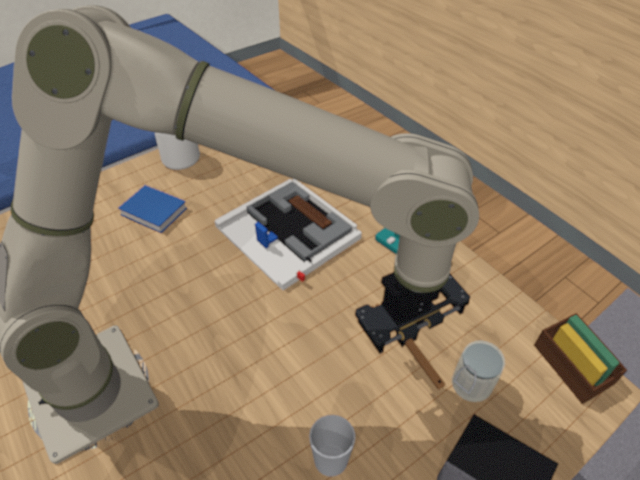

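Call:
drive_tool:
  hand: [1,1,1,1,1,1,1,1]
  offset:
    - [-0.1,0,1.5]
    - [-0.3,0,5]
    - [-0.6,0,9]
    - [-0.9,0,13]
    - [-1.2,0,17]
    - [-1.4,0,21]
    - [-1.7,0,25]
    - [-2,0,29]
  twist: [-1,-3,-5,-7,-9,-11,-13,-13.6]

```text
t: 15.75
ee_pos: [0.565, -0.0397, 0.1261]
tool_rot: [[0.996, 0.009, -0.09], [0.09, 0.002, 0.996], [0.009, -1.0, 0.001]]
force: [1.1, -0.2, -0.2]
gripper_width: 0.183
```

```bash
python3 go.py .588 .154 .12 5
```

```text
t 15.75 p [ 0.565  -0.0397  0.1261] jaw 5.18 down [ 0.0088  0.0019 -1.    ] w 0.183 F [ 1.0528 -0.232  -0.1613] j [-30.8574  17.5043  35.97   101.7847 -11.5093  63.8567  14.0496]
offset cm [ 4.03  0.67 19.08] norm 19.51 twist 0.18
```

Call:
drive_tool:
  hand: [1,1,1,1,1,1,1,1]
  offset:
    - [0.5,0,2.5]
    - [1.5,0,7]
    - [2.4,0,11.5]
    - [3.4,0,16]
    - [4,0,18.5]
    - [4,2,19]
    - [4,4.5,19]
    - [4,5,19]
  twist: [0.2,0.2,0.2,0.2,0.2,0.2,0.2,0.2]

```text
t: 16.55
ee_pos: [0.5852, 0.1541, 0.0732]
tool_rot: [[0.996, 0.003, -0.089], [0.089, -0.0, 0.996], [0.003, -1.0, -0.0]]
force: [-0.4, -0.7, -0.6]
gripper_width: 0.182
```

```bash
python3 go.py .588 .154 .0218 5;python3 - <<'E'
from m import *
ims=[]
for n in('top','side'):
    p,d=snap(n,n+'7')
    C=cloud(n,d,np.ones(d.shape,bool)); col=p[d>0].astype(int)
    k=(C[:,2]>.05)&(C[:,2]<.1)&(C[:,0]>.54)&(C[:,0]<.64)&(C[:,1]>.0)&(C[:,1]<.28)&(col[:,0]>col[:,2]+25)
    Q=C[k];yx=np.array([.996,.087]);yy=np.array([-.087,.996]);rel=Q[:,:2]-np.array([.589,.146])
    b=rel@yy;a=rel@yx
    print(n,k.sum(),np.percentile(a,[2,50,98]),np.percentile(b,[1,5,50,95,99]),np.percentile(Q[:,2],[5,50,95]))
    for lo,hi in[(-.12,-.06),(.05,.12)]:
        m=(b>lo)&(b<hi)
        if m.sum(): print(lo,m.sum(),np.percentile(a[m],[3,50,97]),np.median(Q[m,2]))
p=cv2.imread('pics/top7.png')[170:300,210:350]; q=cv2.imread('pics/side7.png')[150:300,210:390]
cv2.imwrite('pics/c7.png',np.hstack([cv2.resize(p,(400,400)),cv2.resize(q,(400,400))]))
E
```

```text
t 16.55 p [0.5852 0.1541 0.0732] jaw 5.12 down [ 0.0034 -0.0001 -1.    ] w 0.182 F [-0.4382 -0.7152 -0.6413] j [-42.7574  25.5239  29.7547  97.9846 -14.2174  60.0877  -3.1926]
offset cm [ 0.26  5.14 -0.03] norm 5.15 twist 0.12
top 191 [-0.0106 -0.0037  0.0048] [-0.1033 -0.1004 -0.0639 -0.0293 -0.0261] [0.076  0.0808 0.0845]
-0.12 106 [-0.0105 -0.0037  0.0044] 0.0805380177593078
side 320 [-0.0134 -0.0063  0.0049] [-0.1067 -0.1032 -0.0453  0.0593  0.0667] [0.073  0.0806 0.0841]
-0.12 124 [-0.0114 -0.0063  0.0033] 0.08082333859523183
0.05 20 [-0.0242 -0.0077 -0.0004] 0.07557056165582748
```

View pics/c7.png

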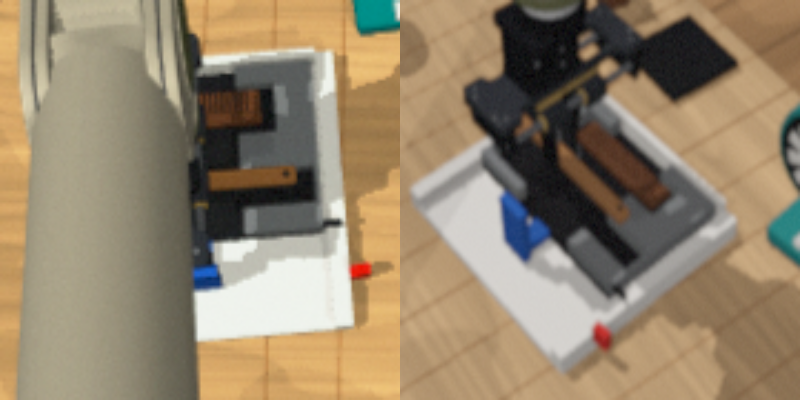

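Call:
drive_tool:
  hand: [1,1,1,1,1,1,1,1]
  offset:
    - [0.3,0.5,-0.2]
    - [0.4,1.5,-0.2]
    - [0.4,2.5,-0.2]
    - [0.4,3.5,-0.2]
    - [0.4,4.2,-0.2]
    - [0.4,4.7,-0.2]
    - [0.4,5,-0.2]
    - [0.4,5,-0.2]
  twist: [0,0,0,0,0,0,0,0]

```text
t: 17.45
ee_pos: [0.5912, 0.1517, 0.0253]
tool_rot: [[0.996, 0.006, -0.088], [0.088, 0.001, 0.996], [0.006, -1.0, 0.0]]
force: [-0.5, 0.3, 0.0]
gripper_width: 0.183
```

```bash
python3 go.py .589 .152 .0214 5;python3 - <<'E'
from m import *
for n in('top','side'):
    p,d=snap(n,n+'8')
p=cv2.imread('pics/top8.png')[170:300,210:350]; q=cv2.imread('pics/side8.png')[150:300,210:390]
cv2.imwrite('pics/c8.png',np.hstack([cv2.resize(p,(400,400)),cv2.resize(q,(400,400))]))
E
```

```text
t 17.45 p [0.5912 0.1517 0.0253] jaw 5.02 down [ 0.0059  0.0006 -1.    ] w 0.183 F [-0.4948  0.2763  0.0107] j [-41.1014  29.539   28.4234  99.0421 -16.5172  55.2658  -1.3563]
offset cm [-0.22  0.39  0.05] norm 0.45 twist 0.02
```

View pics/c8.png

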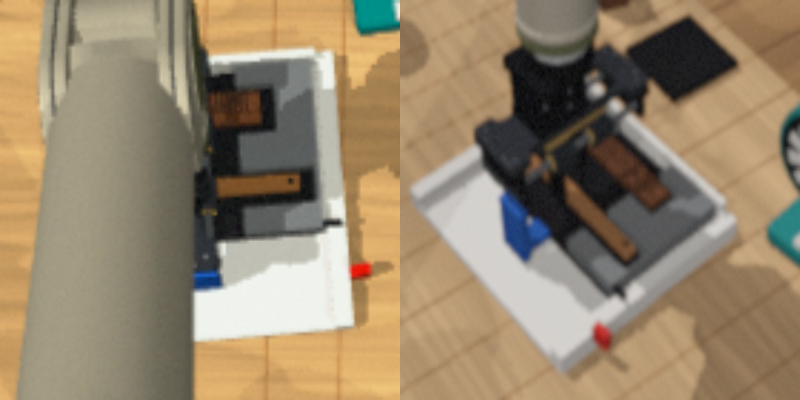

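Call:
drive_tool:
  hand: [1,1,1,0.3,0.3,0.3,0.3,0.3]
  offset:
    - [0,0.2,0]
    - [0,0.4,0]
    - [0,0.42,0]
    - [0,0.42,0]
    - [0,0.42,0]
    - [0,0.42,0]
    - [0,0.42,0]
    - [0,0.42,0]
  twist: [0,0,0,0,0,0,0,0]

```text
t: 18.35
ee_pos: [0.5916, 0.1518, 0.0218]
tool_rot: [[0.996, 0.007, -0.087], [0.087, 0.001, 0.996], [0.007, -1.0, 0.0]]
force: [0.6, 0.1, 0.7]
gripper_width: 0.343
```

Call:
drive_tool:
  hand: [0.3,0.3,0.3,0.3,0.3,0.3,0.3,0.3]
  offset:
    - [0,0,0]
    - [0,-0.5,0]
    - [0,-2,0]
    - [0,-5,0]
    - [0,-9,0]
    - [0,-12,0]
    - [-4,-13,0]
    - [-8,-13,0]
  twist: [0,0,0,0,0,0,0,0]

```text
t: 19.15
ee_pos: [0.5118, 0.1444, 0.154]
tool_rot: [[0.996, 0.011, -0.086], [0.086, 0.002, 0.996], [0.011, -1.0, 0.001]]
force: [0.2, 0.1, 0.2]
gripper_width: 0.351
```

```bash
python3 go.py .511 .131 .11 5;python3 - <<'E'
from m import *
for n in('top','side'):
    p,d=snap(n,n+'9')
p=cv2.imread('pics/top9.png')[170:300,210:350]; q=cv2.imread('pics/side9.png')[150:300,210:390]
cv2.imwrite('pics/c9.png',np.hstack([cv2.resize(p,(400,400)),cv2.resize(q,(400,400))]))
E
```

```text
t 19.15 p [0.5118 0.1444 0.154 ] jaw 4.95 down [ 0.0108  0.0023 -0.9999] w 0.351 F [0.1636 0.1131 0.1883] j [-49.4877  10.1687  32.0243 105.0498  -5.8219  65.7842 -10.5851]
offset cm [-0.24  4.4  -1.33] norm 4.6 twist -0.05
```

View pics/c9.png

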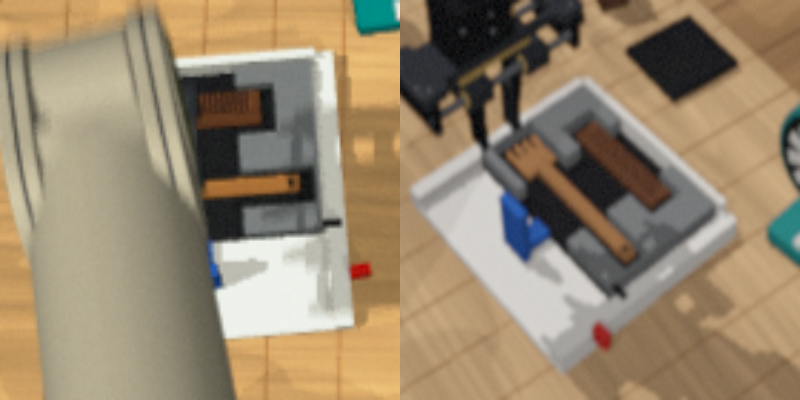

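```bash
python3 - <<'E'
from m import *
n='side'
p,d=vision.grab_frame(n)
yx=np.array([.996,.087]);yy=np.array([-.087,.996])
for q,o in(('comb',(.664,.146)),('scratcher',(.589,.146))):
    x=spotter.regions_of(n,q)[0]; Q=cloud(n,d,x['region']); L=line(Q); rel=Q[:,:2]-np.array(o)
    print(q,x['conf'],L[2],L[3],np.percentile(Q[:,2],[5,50,95]),np.percentile(rel@yx,[2,50,98]),np.percentile(rel@yy,[1,50,99]))
    if q=='scratcher':
        b=rel@yy;a=rel@yx
        for lo,hi in((-.11,-.05),(-.05,.05),(.06,.11)):
            m=(b>lo)&(b<hi); print(lo,m.sum(),np.median(a[m]),np.median(Q[m,2]))
for q,z in(('scratcher',.024),('scratcher_place',.018),('comb',.023),('comb_place',.018),('tab_top',.072),('scratcher_head',.024)):
    c=spotter.mark_of(n,q)
    if c: print(q,c[0]['conf'],atz(n,c[0]['centre'],z))
E
```

```text
comb 0.83 94.17397129670812 0.13567202648368906 [0.0173 0.0252 0.029 ] [-0.0147 -0.0003  0.0245] [-0.0687 -0.0057  0.0668]
scratcher 0.92 95.5484710666198 0.20506646358003439 [0.0184 0.0262 0.0308] [-0.0185 -0.0003  0.0187] [-0.1088  0.0048  0.0963]
-0.11 160 0.0008906269083076394 0.027980371476079346
-0.05 207 -0.0002445805853481225 0.028013475623618778
0.06 136 -0.0014515615809538324 0.02236843023843338
scratcher 0.95 [0.588 0.13  0.024]
scratcher_place 0.96 [0.5957 0.1333 0.018 ]
comb 0.64 [0.6714 0.1586 0.023 ]
comb_place 0.81 [0.6647 0.1442 0.018 ]
tab_top 0.94 [0.5077 0.123  0.072 ]
scratcher_head 0.64 [0.5751 0.2151 0.024 ]
```

```bash
python3 - <<'E'
from m import *
for n in('side','top'):
    p,d=vision.grab_frame(n)
    if n=='top': 
        pass
    hsv=cv2.cvtColor(p,cv2.COLOR_RGB2HSV)
    b=cv2.inRange(hsv,(105,150,60),(130,255,255))>0
    P=cloud(n,d,b); rel=P[:,:2]-np.array([.5115,.131]); a=rel@np.array([.996,.087]); c=rel@np.array([-.087,.996])
    k=(abs(a)<.06)&(abs(c)<.05); print(n,k.sum())
    for lo in np.arange(-.015,.05,.006):
        m=k&(a>=lo)&(a<lo+.006)
        if m.sum(): print(round(lo,3),m.sum(),np.percentile(P[m,2],[5,50,95]),np.percentile(c[m],[5,95]))
E
```

```text
side 270
-0.015 2 [0.0438 0.0572 0.0707] [-0.0055 -0.0022]
-0.009 142 [0.0206 0.0476 0.071 ] [-0.0216  0.0101]
-0.003 49 [0.0256 0.068  0.0722] [-0.0218  0.0109]
0.003 7 [0.0234 0.0391 0.0708] [-0.0206 -0.0115]
0.009 4 [0.0163 0.0172 0.0226] [-0.0135 -0.0119]
0.015 14 [0.0147 0.0187 0.0219] [-0.0127  0.0008]
0.021 14 [0.0133 0.0173 0.0202] [-0.012   0.0046]
0.027 18 [0.0159 0.0189 0.0214] [-0.0139  0.0076]
0.033 19 [0.0128 0.0172 0.0208] [-0.0109  0.0345]
0.039 1 [0.0142 0.0142 0.0142] [0.0053 0.0053]
top 21
-0.009 8 [0.0351 0.0574 0.07  ] [-0.0175 -0.0133]
-0.003 5 [0.0703 0.0712 0.0729] [-0.0164 -0.0138]
0.003 1 [0.0698 0.0698 0.0698] [-0.0165 -0.0165]
0.021 2 [0.0159 0.0172 0.0186] [-0.0075 -0.0074]
0.027 1 [0.0192 0.0192 0.0192] [-0.0078 -0.0078]
0.033 1 [0.0227 0.0227 0.0227] [-0.0085 -0.0085]
```

Call:
drive_tool:
  hand: [0.2,0.2,0.2,0.2,0.2]
  offset:
    - [-0.2,1,-0.8]
    - [-0.3,2.5,-1.6]
    - [-0.3,4.5,-1.6]
    - [-0.3,5.5,-1.6]
    - [-0.3,5.5,-1.6]
  twist: [0,0,0,0,0]

```text
t: 20.3
ee_pos: [0.509, 0.1276, 0.0944]
tool_rot: [[0.996, 0.004, -0.087], [0.087, -0.001, 0.996], [0.004, -1.0, -0.002]]
force: [-0.9, -0.5, 0.2]
gripper_width: 0.403
```

```bash
python3 go.py .5095 .128 .036 5;python3 - <<'E'
from m import *
p,d=snap('side','side10')
q=p[150:300,210:390][:,:,::-1]
cv2.imwrite('pics/c10.png',cv2.resize(q,(600,500)))
E
```

```text
t 20.3 p [0.509  0.1276 0.0944] jaw 4.98 down [ 0.0039 -0.0012 -1.    ] w 0.403 F [-0.8746 -0.5343  0.2401] j [-47.3786  13.8592  31.9317 109.1873  -8.3423  59.0569  -6.9332]
offset cm [0.03 5.84 0.04] norm 5.84 twist -0.02
```

View pics/c10.png

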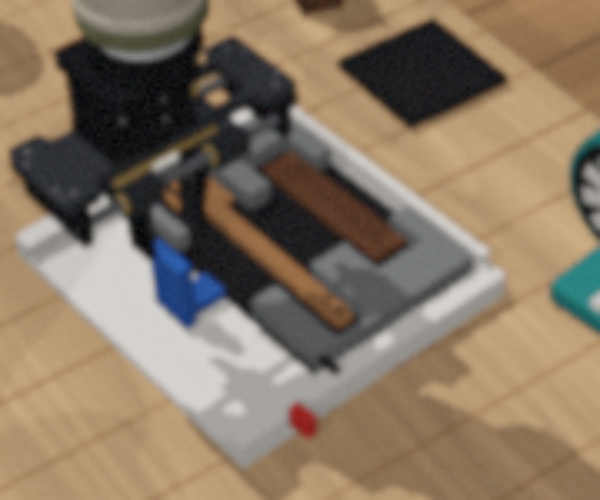

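Call:
drive_tool:
  hand: [0.2,0.2,0.2,0.2,0.2]
  offset:
    - [0,1,0]
    - [0,2,0]
    - [0,3,0]
    - [0,3,0]
    - [0,3,0]
  twist: [0,0,0,0,0]

```text
t: 20.85
ee_pos: [0.5097, 0.1278, 0.0653]
tool_rot: [[0.996, 0.005, -0.087], [0.087, -0.001, 0.996], [0.005, -1.0, -0.001]]
force: [0.6, 0.2, 0.4]
gripper_width: 0.397
```

```bash
python3 go.py .5095 .128 .036 5;python3 - <<'E'
from m import *
p,d=snap('side','side11')
q=p[150:300,210:390][:,:,::-1]
cv2.imwrite('pics/c11.png',cv2.resize(q,(600,500)))
E
```

```text
t 20.85 p [0.5097 0.1278 0.0653] jaw 4.99 down [ 0.0049 -0.001  -1.    ] w 0.397 F [0.5997 0.1533 0.4189] j [-46.6078  16.3522  31.3691 110.4936 -10.0697  55.6027  -5.5986]
offset cm [-0.03  2.93  0.02] norm 2.93 twist -0.01
```

View pics/c11.png

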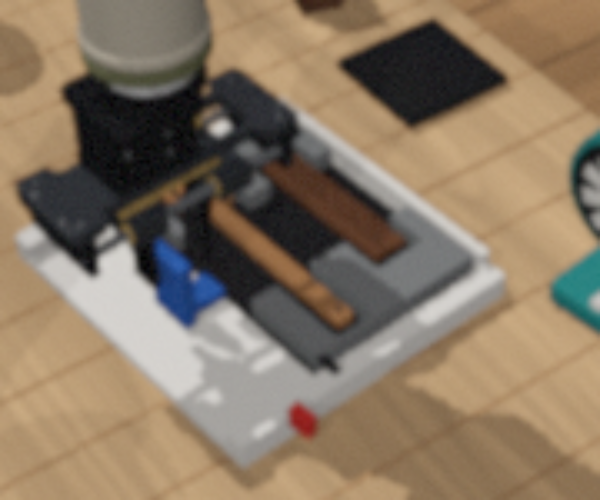

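```bash
python3 - <<'E'
from m import *
m=vision.camera_model('side');K=np.array(m['camera_matrix']);D=np.array(m['dist']);T=np.linalg.inv(np.array(m['world_from_camera']))
s=sensors.observe();R=np.array(s['tool_rot']);p0=np.array(s['ee_pos'])
im=cv2.resize(cv2.imread('pics/side11.png')[190:260,220:290],(700,700),interpolation=cv2.INTER_CUBIC)
def pj(P): 
    q=cv2.projectPoints(np.array([P]),T[:3,:3],T[:3,3],K,D)[0][0,0]; return tuple(int(v) for v in (q-[219.5,189.5])*10)
for sx in(-.0174,-.032,.0174,.032):
    for sz in(-.0095,.0095):
        cv2.circle(im,pj(p0+R@[sx,0,sz]),4,(0,255,0),-1)
for sx in(-.006,.006):
    for sy in(-.02,.02): cv2.circle(im,pj(np.array([.5095,.128,.072])+sx*np.array([.996,.087,0])+sy*np.array([-.087,.996,0])),4,(0,0,255),-1)
cv2.imwrite('pics/c11b.png',cv2.resize(im,(600,600)))
E
```

```text
(no output)
```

View pics/c11b.png

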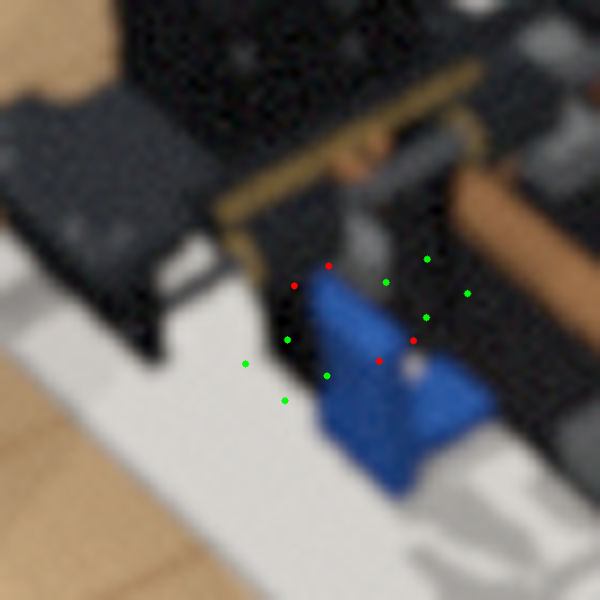

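```bash
python3 - <<'E'
from m import *
p,d=snap('side','side12')
im=p[200:245,235:285][:,:,::-1].astype(float)
im=np.clip(255*(im/255)**.45,0,255).astype(np.uint8)
cv2.imwrite('pics/c12.png',cv2.resize(im,None,fx=13,fy=13,interpolation=cv2.INTER_NEAREST))
C=cloud('side',d,np.ones(d.shape,bool)); 
yx=np.array([.996,.087]);yy=np.array([-.087,.996])
col=p[d>0].astype(int).sum(1)
rel=C[:,:2]-np.array([.5097,.1278])
k=(abs(rel@yx)<.045)&(abs(rel@yy)<.05)&(C[:,2]>.055)&(C[:,2]<.10)
for a,b,z,c in zip((rel@yx)[k][::4],(rel@yy)[k][::4],C[k,2][::4],p[d>0][k][::4]): print(round(a,3),round(b,3),round(z,3),c)
E
```

```text
0.02 0.007 0.095 [36 30 29]
0.021 0.0 0.096 [21 17 18]
0.024 -0.008 0.096 [20 19 23]
0.019 0.002 0.088 [28 26 28]
0.021 -0.011 0.096 [26 26 24]
0.019 0.003 0.085 [25 26 24]
0.021 -0.011 0.093 [21 14 21]
0.019 0.004 0.08 [33 35 33]
0.021 -0.011 0.09 [16 18 19]
0.018 0.002 0.079 [36 36 39]
0.02 -0.012 0.088 [23 27 27]
0.006 0.02 0.071 [51 63 91]
0.018 -0.005 0.081 [24 26 23]
0.026 -0.011 0.08 [17 15 18]
0.005 0.014 0.072 [ 51  67 107]
0.018 -0.01 0.082 [30 24 24]
-0.028 0.006 0.095 [130 125 117]
0.004 0.008 0.074 [ 53  70 114]
0.019 -0.008 0.076 [27 28 27]
-0.028 0.007 0.092 [153 150 145]
-0.002 0.008 0.074 [ 37  81 153]
0.017 -0.002 0.07 [21 24 25]
0.021 -0.012 0.074 [23 21 25]
-0.028 -0.002 0.094 [31 34 30]
-0.002 0.005 0.073 [ 44  86 160]
0.017 -0.006 0.069 [33 28 33]
0.024 -0.012 0.069 [22 22 25]
-0.029 -0.007 0.096 [10 11 13]
-0.018 -0.012 0.093 [ 34  63 119]
0.0 -0.0 0.072 [ 44  88 160]
0.02 -0.009 0.066 [26 28 30]
-0.027 0.006 0.082 [136 134 131]
-0.027 -0.013 0.096 [19 17 16]
-0.006 0.004 0.069 [ 34  74 139]
0.002 -0.001 0.068 [ 40  86 163]
0.018 -0.013 0.067 [28 27 26]
-0.027 
[... 164 characters left out ...]
12 0.086 [18 19 31]
-0.004 -0.002 0.066 [ 33  74 141]
-0.001 -0.015 0.074 [ 44  92 169]
-0.027 0.004 0.073 [91 91 87]
-0.027 -0.015 0.088 [19 21 20]
-0.004 -0.001 0.062 [ 35  70 128]
-0.002 -0.015 0.071 [ 48  93 167]
-0.025 0.008 0.066 [127 125 120]
-0.026 -0.013 0.082 [16 14 19]
-0.005 -0.006 0.062 [ 32  68 131]
0.0 -0.015 0.067 [ 33  70 136]
-0.025 -0.001 0.069 [73 72 70]
-0.02 -0.012 0.074 [26 36 56]
-0.006 -0.011 0.064 [ 38  71 131]
0.001 -0.018 0.065 [ 61  75 118]
-0.025 -0.011 0.073 [30 30 27]
-0.005 -0.005 0.055 [ 23  55 117]
-0.001 -0.017 0.062 [ 29  58 113]
-0.025 -0.011 0.07 [85 83 78]
-0.005 -0.014 0.059 [ 35  67 126]
-0.026 -0.01 0.066 [140 137 133]
0.0 -0.018 0.055 [ 30  57 113]
```

View pics/c12.png

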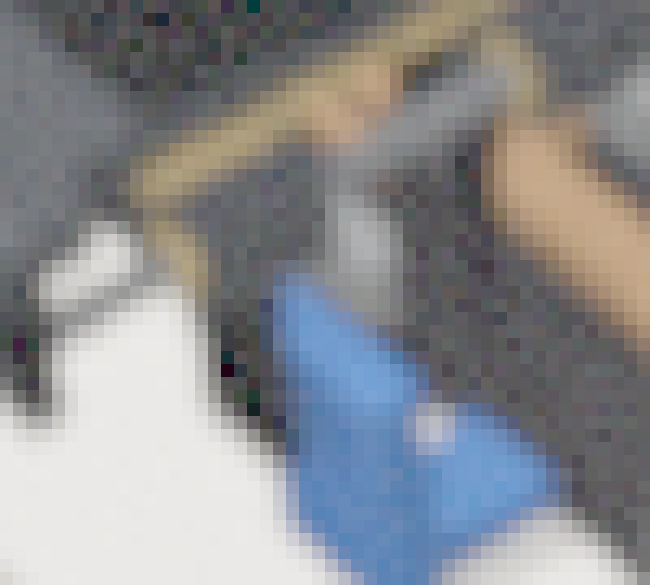

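Call:
drive_tool:
  hand: [0.2,0.2,0.2,0.2,1,1,1,1]
  offset:
    - [0,1,0]
    - [0,2,0]
    - [0,2.8,0]
    - [0,2.8,0]
    - [0,2.8,0]
    - [0,2.8,0]
    - [0,2.8,0]
    - [0,2.8,0]
  twist: [0,0,0,0,0,0,0,0]
  squeeze: 30

```text
t: 21.75
ee_pos: [0.5105, 0.1281, 0.0381]
tool_rot: [[0.996, 0.006, -0.087], [0.087, -0.0, 0.996], [0.006, -1.0, -0.001]]
force: [1.4, 0.4, -1.4]
gripper_width: 0.135
```

Call:
drive_tool:
  hand: [1,1,1,1,1]
  offset:
    - [0,0,0]
    - [0,0,0]
    - [0,0,0]
    - [0,0,0]
    - [0,0,0]
  twist: [0,0,0,0,0]

```text
t: 22.25
ee_pos: [0.5106, 0.1281, 0.0381]
tool_rot: [[0.996, 0.007, -0.087], [0.087, -0.0, 0.996], [0.007, -1.0, -0.001]]
force: [1.9, 1.1, -2.3]
gripper_width: 0.138
```

```bash
python3 go.py .5095 .128 .036 5;python3 - <<'E'
from m import *
yx=np.array([.996,.087])
ims=[]
for n in('top','side'):
    p,d=snap(n,n+'13')
    for q,z in(('pointer',.03),('marker',.014)):
        c=spotter.mark_of(n,q)[:1]
        for x in c: w=atz(n,x['centre'],z); print(n,q,round(x['conf'],2),np.array(x['centre']),w,w[:2]@yx)
    hsv=cv2.cvtColor(p,cv2.COLOR_RGB2HSV); rd=(cv2.inRange(hsv,(0,150,60),(8,255,255))>0)
    P=cloud(n,d,rd); k=(abs(P[:,0]-.52)<.03)&(abs(P[:,1]+.015)<.03)&(P[:,2]>.012)
    print(n,k.sum(),np.percentile(P[k][:,:2]@yx,[3,50,97]))
q=cv2.imread('pics/side13.png')[210:310,240:370];cv2.imwrite('pics/c13.png',cv2.resize(q,(780,600)))
E
```

```text
t 22.25 p [0.5106 0.1281 0.0381] jaw 4.99 down [ 0.0066 -0.0001 -1.    ] w 0.138 F [ 1.9043  1.0751 -2.274 ] j [-45.7448  18.8249  30.639  111.5162 -11.8429  52.3649  -4.2375]
offset cm [-0.11  0.21 -0.  ] norm 0.24 twist -0.01
top pointer 0.76 [326.8 241.3] [0.5666 0.0061 0.03  ] 0.5648411229298658
top marker 0.53 [334.3 258.6] [ 0.5219 -0.0152  0.014 ] 0.5184905497072859
top 29 [0.5129 0.5169 0.5221]
side pointer 0.97 [313.  259.9] [ 0.5692 -0.0041  0.03  ] 0.5666061821920516
side marker 0.66 [301.6 275.1] [ 0.5281 -0.0155  0.014 ] 0.524601825486651
side 45 [0.512  0.5144 0.5203]
```

View pics/c13.png

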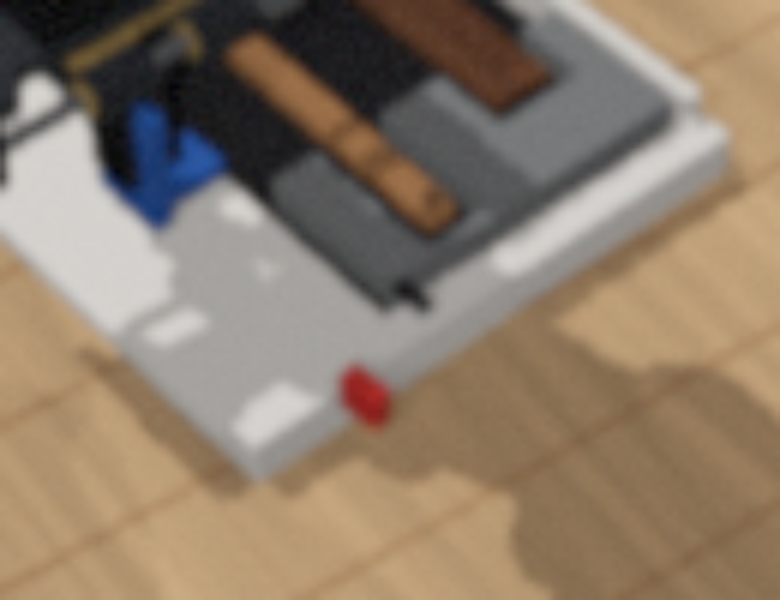

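Call:
drive_tool:
  hand: [1,1,1,1,1,1,1,1]
  offset:
    - [-0.3,0,0]
    - [-0.9,0,0]
    - [-1.6,0,0]
    - [-2.3,0,0]
    - [-3,0,0]
    - [-3.6,0,0]
    - [-4,0,0]
    - [-4,0,0]
  twist: [0,0,0,0,0,0,0,0]
  squeeze: 45

```text
t: 23.35
ee_pos: [0.4705, 0.1243, 0.0381]
tool_rot: [[0.996, 0.007, -0.087], [0.087, 0.0, 0.996], [0.007, -1.0, -0.001]]
force: [5.0, -1.6, -3.2]
gripper_width: 0.132
```

```bash
cat > pm.py <<'E'
import sys
from m import *
yx=np.array([.996,.087]); tag=sys.argv[1]; ims=[]
for n,w in(('top',(310,350,230,270)),('side',(280,330,245,295))):
    p,d=snap(n,n+tag)
    V=[]
    for q,z in(('pointer',.03),('marker',.014)):
        for x in spotter.mark_of(n,q)[:1]: W=atz(n,x['centre'],z); print(n,q,round(x['conf'],2),np.array(x['centre']),W,round(W[:2]@yx,4))
    hsv=cv2.cvtColor(p,cv2.COLOR_RGB2HSV); rd=(cv2.inRange(hsv,(0,150,60),(8,255,255))>0)
    P=cloud(n,d,rd); k=(abs(P[:,0]-.52)<.03)&(abs(P[:,1]+.015)<.03)&(P[:,2]>.012)
    print(n,'red',k.sum(),np.percentile(P[k][:,:2]@yx,[3,50,97]))
    im=p[w[2]:w[3],w[0]:w[1]][:,:,::-1]; ims.append(cv2.resize(im,(400,400),interpolation=cv2.INTER_CUBIC))
cv2.imwrite(f'pics/pm{tag}.png',np.hstack(ims))
E
python3 go.py .5106 .1281 .038 5; python3 pm.py 14
```

```text
t 23.35 p [0.4705 0.1243 0.0381] jaw 4.98 down [ 0.0072  0.0001 -1.    ] w 0.132 F [ 5.0034 -1.616  -3.2226] j [-48.3826  13.7949  31.1105 117.2434  -8.9864  50.8357  -7.37  ]
offset cm [4.03 0.04 0.03] norm 4.03 twist -0.02
top pointer 0.85 [329.2 250. ] [ 0.5424 -0.0008  0.03  ] 0.5402
top marker 0.43 [332.8 261.5] [ 0.5138 -0.0112  0.014 ] 0.5107
top red 30 [0.5131 0.5166 0.5222]
side pointer 0.58 [297.7 268.1] [ 0.5255 -0.0039  0.03  ] 0.5231
side marker 0.6 [299.8 276.7] [ 0.5219 -0.017   0.014 ] 0.5183
side red 46 [0.5122 0.514  0.5201]
```

View pics/pm14.png

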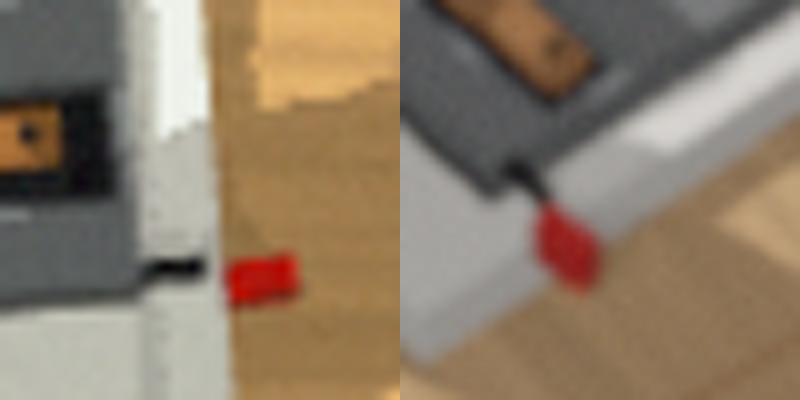

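```bash
python3 - <<'E'
from m import *
yx=np.array([.996,.087])
def T(u,v): return (310+(u+.5)/10-.5,230+(v+.5)/10-.5)
def S(u,v): return (280+(u+.5)/8-.5,245+(v+.5)/8-.5)
for nm,c,z in[('ptr tip',(202,266),.03),('ptr base',(150,269),.03),('mk far L top',(226,265),.034),('mk far R',(292,253),.034)]:
    w=atz('top',T(*c),z); print(nm,w,w[:2]@yx)
for nm,c,z in[('ptr tip',(545,200),.03),('ptr base',(508,168),.03),('mk far top',(558,205),.034),('mk near top',(540,222),.034),('mk right far',(598,240),.034),('mk right near ',(575,258),.034)]:
    w=atz('side',S(*c),z); print('side',nm,w,w[:2]@yx)
E
```

```text
ptr tip [ 0.5254 -0.0025  0.03  ] 0.523108855303225
ptr base [0.5244 0.0116 0.03  ] 0.5232998678926434
mk far L top [ 0.525 -0.009  0.034] 0.522139794262814
mk far R [ 0.5286 -0.0268  0.034 ] 0.5241452690215656
side ptr tip [ 0.6169 -0.0759  0.03  ] 0.6078463273831962
side ptr base [ 0.6158 -0.0598  0.03  ] 0.6081290304962927
side mk far top [ 0.6165 -0.0822  0.034 ] 0.606896221121718
side mk near top [ 0.6083 -0.0842  0.034 ] 0.5985715307350838
side mk right far [ 0.6176 -0.0993  0.034 ] 0.606480928501587
side mk right near  [ 0.6081 -0.1006  0.034 ] 0.5968884547500086
```

Call:
drive_tool:
  hand: [1,1,1,1,1]
  offset:
    - [-0.2,0,0]
    - [-0.4,0,0]
    - [-0.55,0,0]
    - [-0.55,0,0]
    - [-0.55,0,0]
  twist: [0,0,0,0,0]

```text
t: 24.15
ee_pos: [0.4658, 0.1239, 0.0381]
tool_rot: [[0.996, 0.008, -0.087], [0.087, -0.0, 0.996], [0.008, -1.0, -0.001]]
force: [4.7, -0.1, -3.3]
gripper_width: 0.136
```

```bash

python3 go.py .5106 .1281 .038 5; python3 pm.py 15; python3 - <<'E'
import cv2
cv2.imwrite('pics/full15.png',cv2.imread('pics/side15.png'))
E
```

```text
t 24.15 p [0.4658 0.1239 0.0381] jaw 4.98 down [ 0.0077 -0.0001 -1.    ] w 0.136 F [ 4.6782 -0.0787 -3.3296] j [-48.6947  13.1655  31.1369 117.916   -8.5743  50.6555  -7.8422]
offset cm [4.5  0.05 0.03] norm 4.5 twist -0.02
top pointer 0.94 [329.4 257.8] [ 0.5209 -0.0016  0.03  ] 0.5186
top marker 0.36 [331.7 264.1] [ 0.5065 -0.0082  0.014 ] 0.5038
top red 30 [0.5127 0.5167 0.5222]
side pointer 0.75 [297.6 272.1] [ 0.5184 -0.0138  0.03  ] 0.5151
side marker 0.59 [300.1 276.8] [ 0.5223 -0.0177  0.014 ] 0.5186
side red 46 [0.5117 0.5144 0.5201]
```

View pics/pm15.png

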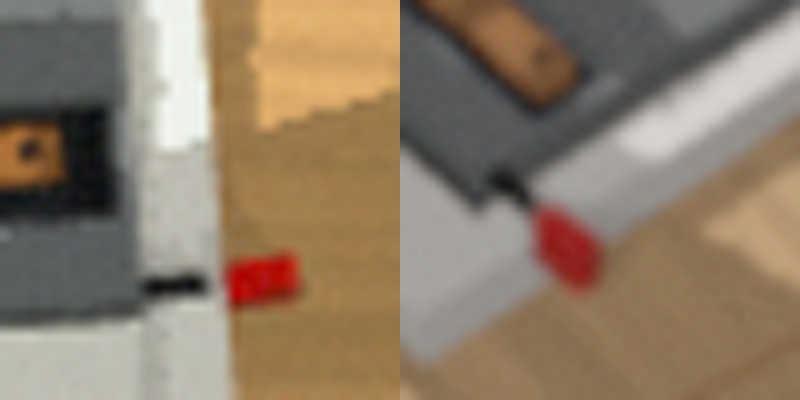

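View pics/full15.png

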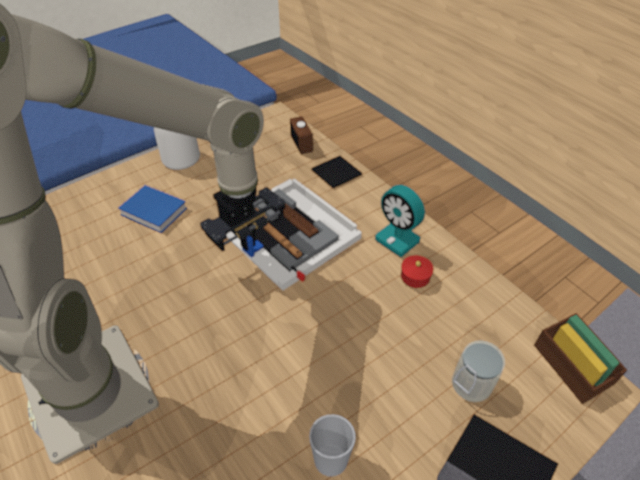

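Call:
drive_tool:
  hand: [1,1,1,1]
  offset:
    - [-0.1,0,0]
    - [-0.1,0,0]
    - [-0.1,0,0]
    - [-0.1,0,0]
  twist: [0,0,0,0]

```text
t: 24.85
ee_pos: [0.4649, 0.1238, 0.0381]
tool_rot: [[0.996, 0.008, -0.087], [0.087, -0.0, 0.996], [0.008, -1.0, -0.001]]
force: [5.3, -1.1, -3.9]
gripper_width: 0.135
```

```bash
python3 go.py .5106 .1281 .038 5; python3 -c "
from bench import job_done
print(job_done())"
```

```text
t 24.85 p [0.4649 0.1238 0.0381] jaw 4.97 down [ 0.0079 -0.0001 -1.    ] w 0.135 F [ 5.3292 -1.1188 -3.905 ] j [-48.7514  13.0452  31.1409 118.0454  -8.4945  50.6186  -7.933 ]
offset cm [4.59 0.05 0.04] norm 4.59 twist -0.03
the job is handed in; nothing more can be done
None
```

The comb and the back scratcher are lying flat in their compartments, the scratcher's head in the wide bay. I pulled the tray out about 46 mm by its blue tab and handed the job in at t ≈ 25 s, still gripping the tab at 45 N.

**Placement:** Before the pull, both pieces measured within a few millimetres and about 1° of where they should be. In the last picture, with the tray out, both still lie in their compartments.

**Pointer and marker:** In the top view the pointer measured 0.5186 m along the slide, against about 0.5175 m for the middle of the marker's red pixels. I then pulled 1 mm more and did not take another picture.

**Hold:** The wrist read about 5 N along the slide and the jaws about 12 mm open, the tab's thickness. The finger force on the tab is not measured directly.

**Other things:** In the last side picture the fan, trinket box, jar, tumbler and book look unmoved.

**Disagreements:**
- The network's estimate of the marker in the top view (0.504 m) disagreed with its red pixels by about 14 mm. I went by the red pixels, which both cameras agree on to within 2 mm.
- In the side view the network's pointer estimate was 0.5151 m, about 3.5 mm nearer the robot than in the top view.
- The two cameras differ by about 4 mm in y.

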